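# Hook the bottle shelf onto the slotted rack and load it

### The job

Hang the blue bottle shelf on the grey slotted rack: press its two steel hooks into the pair of slots marked by green squares, then down until they are fully engaged, and let go of it. Then stand the violet dropper bottle upright in the hung shelf, keeping it upright all the way. Leave the red bottle, the specimen cup and the dish where they are.

Things in the scene. Friction and masses are not known exactly. Their poses are not given: they have to be found in the camera images.
- rack: Fixed rack: grey upright panel 190 mm wide, 5 thick, 370 high, on a dark base plate 12 mm thick (20 mm in front of the panel's face to 115 behind), turned up to 0.22 rad. Origin: on the bench, middle of the panel's front face; x horizontally into the panel, away from the robot, z up. Two columns of slots at y = -28 and 28 mm, each 14 mm wide and 26 high, lower edges at z = 115, 160, 205.
- rack_slots (a point): On the panel's front face, midway between the two slots of the marked (middle) row, at the height of their lower edges (z = 160 mm). A green square of 26 mm stands outboard of each marked slot. Axes as the rack's.
- rack_top (a point): Middle of the lower front edge of the white top board: underside 370 mm above the bench, jutting 60 mm out from the panel's face, 200 mm wide. A hand pointing straight down does not fit over the hung tray below it: lean the hand back towards the robot by 25 to 45 degrees (30 fits), gripping shelf and bottle at that lean already. Axes as the rack's.
- rack_seat (a point): On the panel's front face, 88 mm above the bench, middle: where the bottle shelf's origin lies when it hangs fully engaged in the marked slots. Axes as the rack's. A tall fixed microscope stands to the left of the rack: draw the arm in to about 0.36 m from the base axis before swinging past it.
- bracket: Loose blue bottle shelf, 0.28 kg, standing level on the bench. Origin: bottom edge of its back plate's rear face, middle; x points to the rear (as the hooks do), z up. Back plate 84 mm wide, 90 high, 4 thick. Before it an open tray, x = -84 to 0, 84 wide, floor 5 thick, rim 18 high, walls 4. Before that a black upright grip tab, 14 mm thick in y, x = -124 to -84, z = 10 to 74.
- bracket_hooks (a point): Middle between the shelf's two steel hooks, at (12, 0, 72) mm in its frame. Hooks at y = -28 and 28, 10 mm wide: an arm, z = 72 to 80, reaches to x = 12; its last 5 mm go down to z = 60. With the shelf's origin 15 mm above rack_seat they pass the slots (3 mm spare above and below, 2 each side); press in until the back plate meets the panel, then down 15 mm. Axes as the shelf's.
- bracket_grip (a point): Middle of the black grip tab, at (-104, 0, 55) mm in the shelf's frame; a point to grip, closing along the shelf's y. Axes as the shelf's.
- bracket_tray (a point): Middle of the tray's floor (upper side), at (-44, 0, 5) mm in the shelf's frame. The clear floor is about 76 by 76 mm.
- violet_bottle: Loose violet dropper bottle with black cap, 31 mm diameter, 100 mm high, 0.08 kg, standing on the bench. Origin: centre of its underside, z up along its axis. The cylindrical body reaches to about 62 mm above the underside, above it is the soft narrow cap, which gives no hold: grip the body, about 50 mm up.
- red_bottle: Loose red dropper bottle with red cap, same size; a bystander, stands 75 mm or more from the violet one. The two may be either way round. Origin at its underside.
- cup: Loose specimen cup with red lid, 65 mm wide, 70 mm high, bystander. Origin at its underside.
- petri: Loose petri dish, 64 mm wide, 14 mm high, bystander. Origin at its underside.
Things that resemble listed ones, but are neither listed nor needed, are in the scene too. Leave any yellow look-alike of the violet_bottle alone.

How it is judged:
By the outcome, as a careful person would: the job done as asked, in the order asked, and still so for the second after the job is handed in, with the robot touching nothing.
It also fails if it takes over 67 s, if anything falls off the work surface, if the arm or the gripper's body presses on something with over 40 N, if the wrist force passes 120 N, or if a joint passes its speed limit or range.

### The arm

A 6-joint arm with a two-finger parallel gripper is mounted at the origin on a cart in front of the work surface, level with it; the furniture and walls round the work are solid. World frame = base frame: x ahead of the robot, y to its left, z up, the work surface at z = 0. Lengths are in m, angles in rad, forces in N, time in s.
With the tool pointing down it reaches from about 0.35 to 0.725 m from the base axis. Payload 4.3 kg.
Tool frame: the origin (TCP) lies at the very end of the fingers, on their centre line; the grasp point (between the pads) lies 19 mm behind it (env.hold_point_z is the distance from the TCP to the grasp point, in m); z points along the fingers, y is the line along which they close (so a half turn about z gives the same grasp; the last joint's range is limited). The gripper opens to 85 mm and grips with 20 to 120 N. Pads are 22 mm wide; open, the fingers measure 114 mm over their backs; the gripper's body (76 mm by 85 mm) begins 54 mm behind the grasp point. The pads swing forward as they close: fully open they stand 13 mm farther back than shut.
Start: joints at [1.218, 0.377, 0.081, 1.274, 0, 1.46], TCP at [0.138, 0.558, 0.205] pointing down, gripper open.
Joint ranges: [-2.72, 2.72], [-0.84, 1.66], [-1.02, 1.22], [-1.77, 2.12], [-1.37, 1.28], [-3.14, 3.14]. Speed limits (rad/s): [2.57, 2.57, 3.14, 3.14, 3.14, 3.14].

### API

Orientations are given as a unit quaternion [x, y, z, w].
In Python, from workcell import env, imaging, order gives the robot as it stands.
- The arm moves only by the tool play_rows, never from a script. Its argument "moves" is a list of rows, each an object of numbers: "tx", "ty", "tz": the shift along the tool's x, y, z in mm; "rx", "ry", "rz": the turn, a rotation vector about the tool's x, y, z in rad; "grip": the opening, from -1 (shut) to 1 (fully open). In form: [{"tx": .., "ty": .., "tz": .., "rx": .., "ry": .., "rz": .., "grip": ..}, ...]. A call has exactly 5 rows; each row is the pose to reach, as a shift and turn from the pose commanded when the call began, along the tool's axes at that moment; what a row does not reach only later rows make up. A row lasts 1/12 s, in which the tool goes at most 41.7 mm and 7.16 degrees, less where a joint would pass 70% of its speed; a pose out of reach is approached as far as the arm can. A call with a gripper value outside its range is refused whole. The fingers move at their own pace and stop on an object; "force" is the grip in N (left out, the last holds). Time passes only in rows, so rows that repeat a pose let the fingers close, or fill a call up. It gives the time, the measured TCP pose, the force, the opening and the grip force at its end, in the units of the state.
- env.state(): the state, without advancing time (a new reading comes with each control period).
- imaging.snapshot(name): name is "side" or "top"; returns the picture (384x512x3 uint8, red, green, blue); there is no depth.
- imaging.camera_info(name): a dict with "camera_matrix" (3x3 intrinsics, pixels), "distortion" ([k1, k2, p1, p2, k3] as OpenCV has them; the pictures are not rectified), "extrinsics" (4x4, takes a point from camera to world coordinates). Camera axes: x right, y down, z forward; pixel columns grow to the right and rows downward; lengths in m; the calibration is good to about 2 mm. A picture is of the moment at which its call begins. camera_info takes no time and is no camera call.
- order.finish_job(): hands the job in; it is judged then, once.
Trained networks look in the newest picture that a camera, given by its name, has taken for a name from the list of things; names that differ only in an ending like _2 or _b are one class to them, and where a whole thing is asked for, a point or a joint stands for the part that bears it (a point fixed in the world has none). Each returns a list of dicts, best first, with "confidence" (0 to 1); they miss things now and then, are a little off and sometimes report something else, mostly with a low value. They report only what shows in the picture. A call takes as long as a camera call. They do not tell look-alikes from the thing itself.
- imaging.look_for(thing, camera): "box" ([left, top, right, bottom] in pixels, round what is visible of it).
- imaging.pinpoint(thing, camera): "point" ([column, row] in pixels: a listed point, or the origin of a listed thing).
The state is a dict: "time": time; "q": joint angles; "joint_velocities": joint speeds; "joint_efforts": joint torques, N m; "ee_pos": TCP position; "eef_rot": TCP orientation; "contact_force": force on the tool from outside, world axes, zero at the start; "torque": the same for the moment, N m; "finger_gap": opening from 0.0 (shut) to 1.0 (fully open); "grasp_force": force on a finger pad.
Only numpy, scipy, OpenCV 4.12 (cv2) and the standard library are available. Lean on these libraries where they do the work, as an engineer would, in place of code of your own. Each camera call takes 0.05 s, during which the arm holds its last target. There are 200 camera calls.

## Working session

There is one attempt and no reset: what is moved stays moved. The work goes in short steps, Python scripts to look and compute and a tool call to move; the robot and the scene stay as the last step left them, time stands still between calls to the robot, and variables do not carry over. Pictures are saved under pics/ and viewed, at most 10 in all, crops included, and the job is handed in when it is done.

Besides the shell and the picture viewer there is one more tool, called after ">>>" as name(argument=value, ...) on one line, values as JSON. play_rows: Moves the arm, as the interface text tells. Its arguments: {"type":"object","properties":{"moves":{"type":"array","items":{"type":"object","properties":{"tx":{"type":"number"},"ty":{"type":"number"},"tz":{"type":"number"},"rx":{"type":"number"},"ry":{"type":"number"},"rz":{"type":"number"},"grip":{"type":"number"}}}},"force":{"type":"number"}},"required":["moves"]}

```bash
mkdir -p pics; ls
python3 - <<'E'
from workcell import env, imaging, order
import cv2, numpy as np
for n in ("side","top"):
    im=imaging.snapshot(n); cv2.imwrite(f"pics/{n}0.png",cv2.resize(im[:,:,::-1],(768,576)))
    c=imaging.camera_info(n); print(n,np.round(c["camera_matrix"],1).tolist(),np.round(c["distortion"],3),np.round(c["extrinsics"],3).tolist())
    for t in ("rack_slots","rack_top","rack_seat","bracket","bracket_hooks","bracket_grip","bracket_tray","violet_bottle","red_bottle","cup","petri"):
        print(t,[(np.round(d["point"],1).tolist(),round(d["confidence"],2)) for d in imaging.pinpoint(t,n)][:4])
print(env.state(), env.hold_point_z)
E
```

```text
pics
side [[447.4, 0.0, 254.8], [0.0, 447.4, 195.4], [0.0, 0.0, 1.0]] [-0.014  0.     0.     0.     0.   ] [[0.657, -0.508, 0.557, -0.028], [-0.754, -0.451, 0.478, -0.697], [0.008, -0.734, -0.679, 0.92], [0.0, 0.0, 0.0, 1.0]]
rack_slots [([230.4, 161.0], 0.74)]
rack_top [([209.8, 102.8], 0.91)]
rack_seat [([229.6, 178.4], 0.77), ([209.3, 102.6], 0.41), ([229.5, 161.0], 0.39)]
bracket [([272.6, 239.2], 0.93), ([337.8, 268.1], 0.72)]
bracket_hooks [([271.6, 220.9], 0.59), ([280.1, 293.5], 0.34)]
bracket_grip [([229.4, 230.5], 0.7)]
bracket_tray [([255.5, 241.1], 0.74)]
violet_bottle [([299.7, 271.1], 0.79)]
red_bottle [([297.4, 339.3], 0.7)]
cup [([338.2, 268.2], 0.77), ([231.6, 178.2], 0.75), ([230.0, 162.5], 0.68)]
petri [([333.0, 294.0], 0.84)]
top [[435.8, 0.0, 247.7], [0.0, 435.8, 194.9], [0.0, 0.0, 1.0]] [-0.08  0.    0.    0.    0.  ] [[-0.006, -0.996, 0.092, 0.438], [-0.997, -0.001, -0.071, -0.136], [0.071, -0.092, -0.993, 1.381], [0.0, 0.0, 0.0, 1.0]]
rack_slots [([173.6, 158.9], 0.98)]
rack_top [([169.5, 169.3], 0.7)]
rack_seat [([175.5, 163.2], 0.64)]
bracket [([234.3, 180.1
[... 384 characters left out ...]
21770236e+00,  3.77284268e-01,  8.09958182e-02,  1.27439480e+00,
       -4.91174611e-06,  1.46048086e+00]), 'joint_velocities': array([-5.49640298e-04, -1.99882769e-04,  5.13997468e-05,  1.43262543e-04,
        9.67727553e-04,  9.64704357e-04]), 'joint_efforts': array([ 1.15219559e-04, -4.63523555e+01,  2.70158833e+01,  4.53238945e-04,
       -8.59588658e-05, -8.70527373e-06]), 'ee_pos': array([0.13824857, 0.55817398, 0.20523673]), 'eef_rot': array([1.21091352e-01, 9.92641366e-01, 5.44624059e-05, 1.53732878e-05]), 'contact_force': array([0.28078616, 0.09981148, 0.17318162]), 'torque': array([-0.03489158,  0.02668452,  0.02440616]), 'grasp_force': 0.0, 'finger_gap': 1.0006470358988904} 0.0187
```

View pics/side0.png

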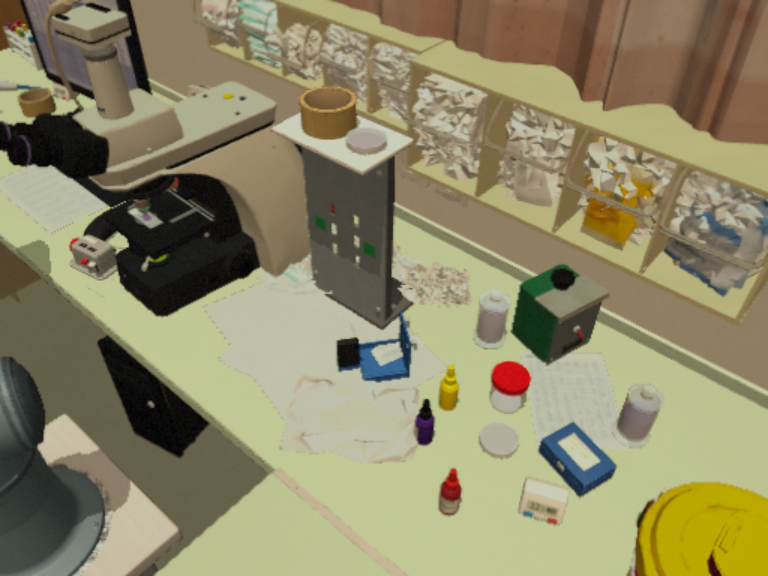

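View pics/top0.png

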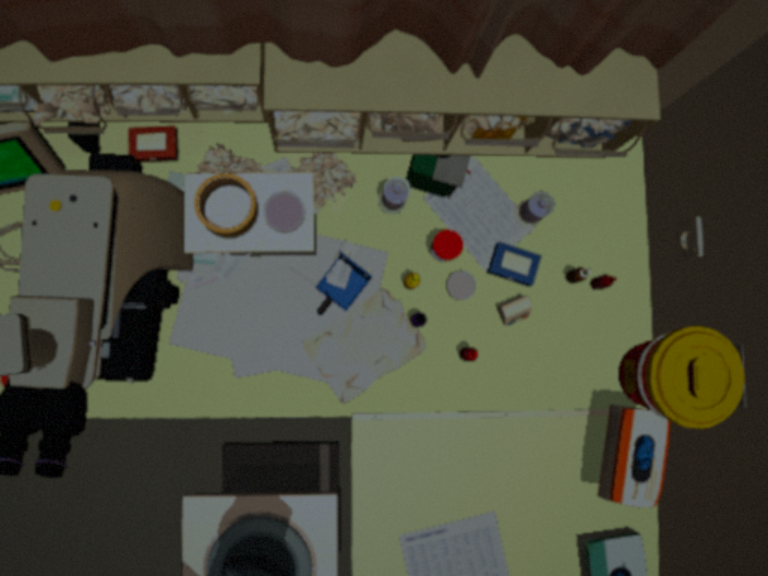

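Seen in the full-size side picture (viewed ×1.5): yellow look-alike base at (449,406), violet bottle at (425,440), red at (450,510), and reagent jars. The shelf is at (385,360) and the rack's green squares are at (320,222) and (370,248). The network's side "violet" is actually the yellow one.

```bash
cat > h.py <<'E'
from workcell import env, imaging, order
import cv2, numpy as np
from scipy.optimize import least_squares
from scipy.spatial.transform import Rotation as R
CI={n:imaging.camera_info(n) for n in("side","top")}
def proj(n,P):
    c=CI[n];T=np.linalg.inv(np.array(c["extrinsics"]))
    return cv2.projectPoints(np.atleast_2d(P).astype(float),cv2.Rodrigues(T[:3,:3])[0],T[:3,3],np.array(c["camera_matrix"]),np.array(c["distortion"],float))[0].reshape(-1,2)
def onz(n,px,z):
    c=CI[n];E=np.array(c["extrinsics"])
    u=cv2.undistortPoints(np.array([[px]],float),np.array(c["camera_matrix"]),np.array(c["distortion"],float))[0,0]
    d=E[:3,:3]@[u[0],u[1],1];return E[:3,3]+d*(z-E[2,3])/d[2]
def place(p,L): # p=x,y,yaw
    return R.from_euler("z",p[2]).apply(np.atleast_2d(L))+[p[0],p[1],p[3] if len(p)>3 else 0]
def fit(obs,p0): # obs list (cam, local, px)
    f=lambda p:np.concatenate([(proj(n,place(p,L))[0]-px) for n,L,px in obs])
    s=least_squares(f,p0,loss="soft_l1");return s.x,f(s.x).reshape(-1,2)
def blob(im,lo,hi,box):
    x0,y0,x1,y1=box;h=cv2.cvtColor(im[y0:y1,x0:x1],cv2.COLOR_RGB2HSV);m=cv2.inRange(h,lo,hi)
    n,l,s,c=cv2.connectedComponentsWithStats(m);return [(s[i,4],c[i]+[x0,y0],s[i,:4]+[x0,y0,0,0]) for i in np.argsort(-s[1:,4])+1][:3]
E
python3 - <<'E'
from h import *
rk=[("side",[0,0,.16],[230.4,161]),("side",[-.06,0,.37],[209.8,102.8]),("side",[0,0,.088],[229.6,178.4]),("top",[0,0,.16],[173.6,158.9]),("top",[-.06,0,.37],[169.5,169.3]),("top",[0,0,.088],[175.5,163.2])]
im=imaging.snapshot("side");tp=imaging.snapshot("top")
g=blob(im,(45,120,40),(80,255,255),(200,130,260,185));print("green",g)
p,r=fit(rk,[.6,.1,0]);print("rack",p.round(4),r.round(1).tolist())
print("sq pred",proj("side",place(p,[[0,.05,.173],[0,-.05,.173]])))
br=[("side",[0,0,0],[272.6,239.2]),("side",[.012,0,.072],[271.6,220.9]),("side",[-.104,0,.055],[229.4,230.5]),("side",[-.044,0,.005],[255.5,241.1]),("top",[0,0,0],[234.3,180.1]),("top",[.012,0,.072],[235.9,173.1]),("top",[-.104,0,.055],[213.8,204.4]),("top",[-.044,0,.005],[227.1,189.2])]
b,r=fit(br,[.5,-.1,-.5]);print("bracket",b.round(4),r.round(1).tolist())
for nm,px in (("violet",[283.5,294]),("yellow",[299.7,271.1]),("red",[297.4,339.3]),("cup",[338.2,268.2]),("petri",[333,294])): print(nm,onz("side",px,0).round(3))
for nm,px in (("violet",[278.7,212.8]),("yellow",[272.7,190.8]),("red",[307.3,238]),("cup",[296.4,166.2])): print("top",nm,onz("top",px,0).round(3))
v=onz("side",[283.5,294],0);print(blob(im,(120,60,20),(155,255,200),(270,260,300,305)),proj("side",v+[0,0,.031]))
a=cv2.resize(im[125:315,195:325,::-1],None,fx=3,fy=3,interpolation=cv2.INTER_CUBIC)
t=cv2.resize(tp[100:250,110:320,::-1],None,fx=2.6,fy=2.6,interpolation=cv2.INTER_CUBIC)
cv2.imwrite("pics/a1.png",a);cv2.imwrite("pics/t1.png",t)
E
```

```text
green [(np.int32(52), array([245.80769231, 165.90384615]), array([242, 161,   8,  10])), (np.int32(43), array([213.04651163, 148.23255814]), array([210, 144,   7,  10]))]
rack [ 0.6531 -0.0161  0.1444] [[-2.1, -0.3], [0.7, 0.3], [-0.5, 2.2], [0.3, -0.0], [-0.9, -0.9], [0.8, -0.1]]
sq pred [[213.28350205 150.75246367]
 [243.43142632 163.26194423]]
bracket [ 0.6166 -0.1929 -0.6591] [[-4.8, 0.3], [1.4, -0.2], [0.2, 0.6], [-3.5, -0.5], [0.1, -0.9], [1.9, -0.0], [0.5, -0.8], [-1.1, 0.7]]
violet [ 0.506 -0.336  0.   ]
yellow [ 0.588 -0.323  0.   ]
red [ 0.431 -0.435  0.   ]
cup [ 0.661 -0.392  0.   ]
petri [ 0.586 -0.427  0.   ]
top violet [ 0.509 -0.334  0.   ]
top yellow [ 0.58  -0.316  0.   ]
top red [ 0.428 -0.426  0.   ]
top cup [ 0.66  -0.394  0.   ]
[(np.int32(177), array([282.94350282, 285.65536723]), array([277, 276,  12,  20]))] [[284.17264099 286.46807998]]
```

View pics/a1.png

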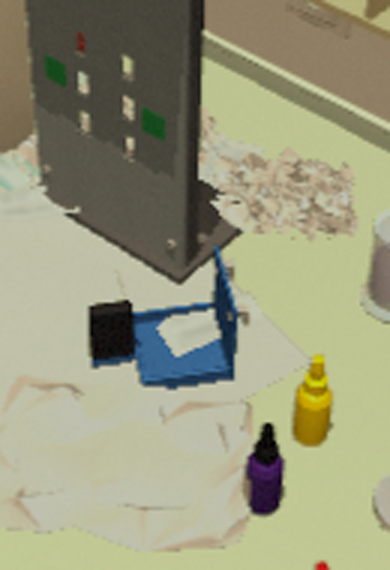

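The crop shows the violet bottle with black cap at crop (265,485) → side pixel (283,287); it's the one to take, and the yellow is next to it at (313,410). A red plug sits in the upper left slot. The marked slots are at crop (84,82) and (129,107).

View pics/t1.png

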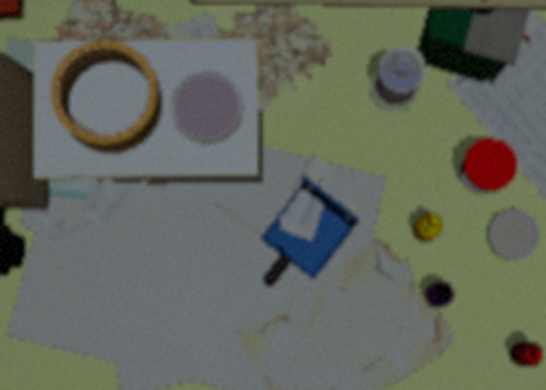

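Run:
```python
from h import *
im=imaging.snapshot("side");tp=imaging.snapshot("top")
print("slots");n=[(a,c.round(1).tolist()) for a,c,_ in blob(im,(0,0,130),(40,120,255),(215,140,245,180))];print(n)
h=cv2.cvtColor(im[138:180,210:248],cv2.COLOR_RGB2GRAY)
m=(h>110).astype(np.uint8);k,l,s,c=cv2.connectedComponentsWithStats(m)
sl=[(s[i,4],(c[i]+[210,138]).round(1).tolist()) for i in range(1,k)];print(sl)
# squares + tops, s free
def f(q):
    p=q[:3];s=q[3]
    P=proj("side",place(p,[[0,s,.173],[0,-s,.173],[0,0,.16],[-.06,0,.37]]))-[[213.05,148.23],[245.81,165.9],[230.4,161],[209.8,102.8]]
    Q=proj("top",place(p,[[0,0,.16],[-.06,0,.37]]))-[[173.6,158.9],[169.5,169.3]]
    W=np.array([3,3,1,1])[:,None]
    return np.concatenate([(P*W).ravel(),Q.ravel()])
s=least_squares(f,[.65,-.016,.14,.05]);print(s.x.round(4),s.fun.round(1))
p=s.x[:3]
print("slotpred",proj("side",place(p,[[0,.028,.173],[0,-.028,.173],[0,.028,.128],[0,-.028,.128],[0,-.028,.218]])).round(1).tolist())
print("boardpred top",proj("top",place(p,[[-.06,.1,.375],[-.06,-.1,.375]])).round(1).tolist())
```

```text
slots
[(np.int32(25), [237.4, 160.5]), (np.int32(20), [222.4, 152.4]), (np.int32(18), [223.0, 165.2])]
[(np.int32(17), [236.9, 146.3]), (np.int32(22), [222.3, 152.3]), (np.int32(26), [237.5, 160.5]), (np.int32(19), [223.0, 165.0]), (np.int32(14), [238.0, 172.9]), (np.int32(1), [238.0, 178.0])]
[ 0.6542 -0.0188  0.0374  0.0594] [-0.1  1.4  0.6  0.  -1.1 -0.1 -0.2 -0.3  1.3 -0.4 -2.4 -1.2]
slotpred [[221.4, 153.1], [237.0, 161.2], [222.1, 165.9], [237.3, 174.1], [236.7, 147.7]]
boardpred top [[123.3, 169.3], [210.1, 166.4]]
```

Run:
```python
from h import *
tp=imaging.snapshot("top")
hsv=cv2.cvtColor(tp,cv2.COLOR_RGB2HSV).astype(int)
g=cv2.cvtColor(tp,cv2.COLOR_RGB2GRAY).astype(int)
print(g[160:176:1,135].tolist(),g[160:176,200].tolist());print(g[140,204:218].tolist(),g[140,116:130].tolist())
# subpixel lower white edge: last row where g crosses mid, cols 125..208
gf=g.astype(float);pts=[]
for c in range(128,207,4):
    col=gf[160:174,c];d=np.diff(col);i=int(np.argmin(d));w=np.clip(-d[max(0,i-1):i+2],0,None);pts.append((c,160.5+max(0,i-1)+(w*np.arange(len(w))).sum()/w.sum()))
pts=np.array(pts);k=np.polyfit(pts[:,0],pts[:,1],1);print("edge slope",k.round(4),np.abs(pts[:,1]-np.polyval(k,pts[:,0])).max())
y1,y2=np.polyval(k,[130,205])
def f(q,full=False):
    p=q[:3];s=q[3];th=q[4]
    P=proj("side",place(p,[[0,s,.173],[0,-s,.173],[.002,.028,.173],[.002,-.028,.173],[.002,.028,.128],[.002,-.028,.128],[.002,-.028,.218]]))-[[213.05,148.23],[245.81,165.9],[222.3,152.3],[237.5,160.5],[223.,165.],[238.,172.9],[236.9,146.3]]
    Q=proj("top",place(p,[[-.06,.08,.37+th],[-.06,-.08,.37+th]]))
    kk=np.polyfit(Q[:,0],Q[:,1],1)
    e=np.array([np.polyval(kk,130)-y1,np.polyval(kk,205)-y2])
    c=proj("top",place(p,[[0,0,.16]]))[0]-[173.6,158.9]
    return np.concatenate([P.ravel(),e*2,c*.3,[(th-.008)*300]])
s=least_squares(f,[.65,-.016,.04,.05,.008],loss="soft_l1");print(s.x.round(4),f(s.x).round(1).tolist())
```

```text
[123, 121, 121, 121, 121, 120, 120, 114, 107, 107, 109, 113, 108, 102, 94, 98] [124, 122, 124, 124, 124, 125, 117, 90, 55, 50, 87, 109, 111, 110, 107, 108]
[115, 121, 122, 120, 121, 114, 111, 108, 109, 110, 114, 116, 116, 116] [47, 45, 43, 42, 43, 41, 60, 104, 120, 122, 120, 120, 120, 117]
edge slope [-5.700000e-03  1.682089e+02] 0.8650214805580276
[ 0.6554 -0.0177  0.0105  0.0602  0.0074] [0.2, -0.3, -0.0, 0.0, -0.2, -0.0, -0.2, 0.1, -0.2, 0.1, -0.4, 0.6, 0.1, 0.8, -0.1, -0.3, 0.3, -0.2, -0.2]
```

```bash
cat >> h.py <<'E'
def tool(az,lean): # fingers point down, leaned back; azimuth az = heading of tool -x / lean direction
    z=np.array([np.sin(lean)*np.cos(az),np.sin(lean)*np.sin(az),-np.cos(lean)]);y=np.array([-np.sin(az),np.cos(az),0])
    return R.from_matrix(np.array([np.cross(y,z),y,z]).T)
def plan(pos,rot,wps): # wps list of (pos,R) one per row; prints calls of 5
    wps=list(wps)
    while len(wps)%5: wps.append(wps[-1])
    for i in range(0,len(wps),5):
        rows=[]
        for p,r in wps[i:i+5]:
            rows.append(np.r_[(rot.inv().apply(np.array(p)-pos)*1000).round(0),(rot.inv()*r).as_rotvec().round(3)])
        for q in rows: print("  ",q.tolist())
        print()
        q=rows[-1];pos=pos+rot.apply(q[:3]/1000);rot=rot*R.from_rotvec(q[3:])
    return pos,rot
def line(p0,r0,p1,r1,vmax=.040,wmax=.115,nmin=1):
    rv=(r0.inv()*r1).as_rotvec();n=max(nmin,int(np.ceil(max(np.linalg.norm(p1-p0)/vmax,np.linalg.norm(rv)/wmax))))
    return [(p0+(p1-p0)*k/n,r0*R.from_rotvec(rv*k/n)) for k in range(1,n+1)]
def cur():
    s=env.state();return np.array(s["ee_pos"]),R.from_quat(s["eef_rot"]),s
E
python3 - <<'E'
from h import *
from itertools import product
br=[("top",[0,0,0],[234.3,180.1]),("top",[.012,0,.072],[235.9,173.1]),("top",[-.104,0,.055],[213.8,204.4]),("top",[-.084,.042,.018],[110+262/2.6,100+238/2.6]),("top",[-.084,-.042,.018],[110+315/2.6,100+278/2.6])]
box=np.array(list(product([-.124,-.084],[-.007,.007],[.01,.074])))
bb=np.array([225,226,239,245.7])
def f(p):
    e=np.concatenate([proj(n,place(p,L))[0]-px for n,L,px in br])
    q=proj("side",place(p,box));return np.concatenate([e,np.r_[q.min(0),q.max(0)]-bb])
s=least_squares(f,[.61,-.19,-.66],loss="soft_l1");print(s.x.round(4),f(s.x).round(1).tolist())
b=s.x
g=place(b,[-.104,0,.055])[0];print("grip",g.round(4))
p,r,_=cur()
W=line(p,r,p*[.36/.575,.36/.575,1],r)
a0=np.arctan2(p[1],p[0]);p1,r1=W[-1];a1=-.2;n=14
y1=b[2]; yaw0=np.arctan2(r.as_matrix()[1,1],r.as_matrix()[0,1])-np.pi/2
for k in range(1,n+1):
    a=a0+(a1-a0)*k/n;W.append((np.array([.36*np.cos(a),.36*np.sin(a),p[2]]),tool(yaw0+(y1-yaw0)*k/n,0)))
plan(p,r,W)
E
```

```text
[ 0.6179 -0.1943 -0.6183] [0.6, -1.3, 2.2, -0.6, 2.1, -0.4, -2.1, 0.4, -0.6, 0.5, -2.7, -1.9, -0.1, 1.2]
grip [ 0.5331 -0.1341  0.055 ]
   [-0.0, -36.0, -0.0, 0.0, 0.0, 0.0]
   [-0.0, -72.0, -0.0, 0.0, 0.0, 0.0]
   [-0.0, -108.0, -0.0, 0.0, 0.0, 0.0]
   [-0.0, -143.0, -0.0, 0.0, 0.0, 0.0]
   [-0.0, -179.0, -0.0, 0.0, 0.0, 0.0]

   [-0.0, -36.0, -0.0, 0.0, 0.0, 0.0]
   [-39.0, -38.0, -0.0, 0.0, -0.0, 0.027]
   [-78.0, -45.0, -0.0, 0.0, -0.0, 0.054]
   [-116.0, -55.0, -0.0, 0.0, -0.0, 0.08]
   [-152.0, -70.0, -0.0, 0.0, -0.0, 0.107]

   [-37.0, -14.0, -0.0, 0.0, -0.0, 0.027]
   [-71.0, -33.0, -0.0, 0.0, -0.0, 0.054]
   [-104.0, -55.0, -0.0, 0.0, -0.0, 0.081]
   [-133.0, -81.0, -0.0, 0.0, -0.0, 0.108]
   [-160.0, -110.0, -0.0, 0.0, -0.0, 0.134]

   [-28.0, -28.0, -0.0, 0.0, -0.0, 0.027]
   [-52.0, -59.0, -0.0, 0.0, -0.0, 0.054]
   [-73.0, -92.0, -0.0, 0.0, -0.0, 0.081]
   [-90.0, -127.0, -0.0, 0.0, -0.0, 0.108]
   [-103.0, -164.0, -0.0, 0.0, -0.0, 0.135]
```

>>> play_rows(moves=[{"ty": -36},{"ty": -72},{"ty": -108},{"ty": -143},{"ty": -179}])

```text
validation failed for argument at $.mo...
```

>>> play_rows(moves=[{"ty": -36},{"tx": -39,"ty": -38,"rz": 0.027},{"tx": -78,"ty": -45,"rz": 0.054},{"tx": -116,"ty": -55,"rz": 0.08},{"tx": -152,"ty": -70,"rz": 0.107}])

```text
validation failed for argument at $.mo...
```

>>> play_rows(moves=[{"tx": -37,"ty": -14,"rz": 0.027},{"tx": -71,"ty": -33,"rz": 0.054},{"tx": -104,"ty": -55,"rz": 0.081},{"tx": -133,"ty": -81,"rz": 0.108},{"tx": -160,"ty": -110,"rz": 0.134}])

```text
validation failed for argument at $.mo...
```

>>> play_rows(moves=[{"tx": -28,"ty": -28,"rz": 0.027},{"tx": -52,"ty": -59,"rz": 0.054},{"tx": -73,"ty": -92,"rz": 0.081},{"tx": -90,"ty": -127,"rz": 0.108},{"tx": -103,"ty": -164,"rz": 0.135}])

```text
validation failed for argument at $.mo...
```

>>> play_rows(moves=[{"tx": 0,"ty": -36,"tz": 0,"rx": 0,"ry": 0,"rz": 0,"grip": 1},{"tx": 0,"ty": -72,"tz": 0,"rx": 0,"ry": 0,"rz": 0,"grip": 1},{"tx": 0,"ty": -108,"tz": 0,"rx": 0,"ry": 0,"rz": 0,"grip": 1},{"tx": 0,"ty": -143,"tz": 0,"rx": 0,"ry": 0,"rz": 0,"grip": 1},{"tx": 0,"ty": -179,"tz": 0,"rx": 0,"ry": 0,"rz": 0,"grip": 1}])

```text
time: 1.87
ee_pos: [0.0948, 0.3829, 0.205]
eef_rot: [0.121, 0.993, 0.0, 0.0]
contact_force: [-0.4, 0.5, 0.3]
finger_gap: 1.004
grasp_force: 0.0
```

>>> play_rows(moves=[{"tx": 0,"ty": -36,"tz": 0,"rx": 0,"ry": 0,"rz": 0,"grip": 1},{"tx": -39,"ty": -38,"tz": 0,"rx": 0,"ry": 0,"rz": 0.027,"grip": 1},{"tx": -78,"ty": -45,"tz": 0,"rx": 0,"ry": 0,"rz": 0.054,"grip": 1},{"tx": -116,"ty": -55,"tz": 0,"rx": 0,"ry": 0,"rz": 0.08,"grip": 1},{"tx": -152,"ty": -70,"tz": 0,"rx": 0,"ry": 0,"rz": 0.107,"grip": 1}])

```text
time: 2.28
ee_pos: [0.2276, 0.2796, 0.2057]
eef_rot: [0.174, 0.985, 0.001, 0.001]
contact_force: [1.9, 0.7, -0.2]
finger_gap: 1.003
grasp_force: 0.0
```

>>> play_rows(moves=[{"tx": -37,"ty": -14,"tz": 0,"rx": 0,"ry": 0,"rz": 0.027,"grip": 1},{"tx": -71,"ty": -33,"tz": 0,"rx": 0,"ry": 0,"rz": 0.054,"grip": 1},{"tx": -104,"ty": -55,"tz": 0,"rx": 0,"ry": 0,"rz": 0.081,"grip": 1},{"tx": -133,"ty": -81,"tz": 0,"rx": 0,"ry": 0,"rz": 0.108,"grip": 1},{"tx": -160,"ty": -110,"tz": 0,"rx": 0,"ry": 0,"rz": 0.134,"grip": 1}])

```text
time: 2.7
ee_pos: [0.34, 0.1201, 0.2055]
eef_rot: [0.24, 0.971, 0.0, 0.001]
contact_force: [1.1, 0.4, -0.0]
finger_gap: 1.001
grasp_force: 0.0
```

>>> play_rows(moves=[{"tx": -28,"ty": -28,"tz": 0,"rx": 0,"ry": 0,"rz": 0.027,"grip": 1},{"tx": -52,"ty": -59,"tz": 0,"rx": 0,"ry": 0,"rz": 0.054,"grip": 1},{"tx": -73,"ty": -92,"tz": 0,"rx": 0,"ry": 0,"rz": 0.081,"grip": 1},{"tx": -90,"ty": -127,"tz": 0,"rx": 0,"ry": 0,"rz": 0.108,"grip": 1},{"tx": -103,"ty": -164,"tz": 0,"rx": 0,"ry": 0,"rz": 0.135,"grip": 1}])

```text
time: 3.12
ee_pos: [0.3539, -0.0735, 0.2055]
eef_rot: [0.305, 0.952, 0.0, 0.001]
contact_force: [1.0, 0.0, -0.6]
finger_gap: 0.998
grasp_force: 0.0
```

Run:
```python
from h import *
p,r,s=cur();H=env.hold_point_z
T=tool(-.64,np.radians(30));z=T.apply([0,0,1]);g=np.array([.5335,-.132,.055])
tcp=g+z*H
W=line(p,r,tcp-z*.08,T); 
while len(W)%5: W.append(W[-1])
W+=line(W[-1][0],T,tcp,T,vmax=.027)
print(plan(p,r,W)[0],tcp,s["q"])
```

```text
[-30.0, 11.0, 20.0, 0.001, -0.104, 0.004]
   [-60.0, 23.0, 39.0, 0.002, -0.209, 0.008]
   [-90.0, 34.0, 59.0, 0.003, -0.313, 0.012]
   [-119.0, 46.0, 78.0, 0.005, -0.418, 0.015]
   [-149.0, 57.0, 98.0, 0.006, -0.522, 0.019]

   [-0.0, 0.0, 27.0, -0.0, -0.0, 0.0]
   [-0.0, 0.0, 53.0, -0.0, -0.0, 0.0]
   [-0.0, 0.0, 80.0, -0.0, -0.0, 0.0]
   [-0.0, 0.0, 80.0, -0.0, -0.0, 0.0]
   [-0.0, 0.0, 80.0, -0.0, -0.0, 0.0]

[ 0.54051082 -0.1376621   0.0384807 ] [ 0.5409996  -0.13758378  0.03880532] [-3.81067487e-01 -5.58760561e-02 -4.40217254e-01  1.18484030e+00
  2.22703691e-04  2.39105202e-01]
```

>>> play_rows(moves=[{"tx": -30,"ty": 11,"tz": 20,"rx": 0.001,"ry": -0.104,"rz": 0.004,"grip": 1},{"tx": -60,"ty": 23,"tz": 39,"rx": 0.002,"ry": -0.209,"rz": 0.008,"grip": 1},{"tx": -90,"ty": 34,"tz": 59,"rx": 0.003,"ry": -0.313,"rz": 0.012,"grip": 1},{"tx": -119,"ty": 46,"tz": 78,"rx": 0.005,"ry": -0.418,"rz": 0.015,"grip": 1},{"tx": -149,"ty": 57,"tz": 98,"rx": 0.006,"ry": -0.522,"rz": 0.019,"grip": 1}])

```text
time: 3.53
ee_pos: [0.5022, -0.1102, 0.112]
eef_rot: [0.304, 0.92, -0.078, 0.236]
contact_force: [0.8, 0.5, -2.2]
finger_gap: 1.0
grasp_force: 0.0
```

>>> play_rows(moves=[{"tx": 0,"ty": 0,"tz": 0,"rx": 0,"ry": 0,"rz": 0,"grip": 1},{"tx": 0,"ty": 0,"tz": 0,"rx": 0,"ry": 0,"rz": 0,"grip": 1},{"tx": 0,"ty": 0,"tz": 0,"rx": 0,"ry": 0,"rz": 0,"grip": 1},{"tx": 0,"ty": 0,"tz": 0,"rx": 0,"ry": 0,"rz": 0,"grip": 1},{"tx": 0,"ty": 0,"tz": 0,"rx": 0,"ry": 0,"rz": 0,"grip": 1}])

```text
time: 3.95
ee_pos: [0.5022, -0.1103, 0.1136]
eef_rot: [0.304, 0.92, -0.078, 0.234]
contact_force: [1.0, 0.2, 0.1]
finger_gap: 0.999
grasp_force: 0.0
```

Run:
```python
from h import *
p,r,s=cur();print(p,r.as_matrix().round(3).tolist(),s["q"].round(3))
im=imaging.snapshot("side");tp=imaging.snapshot("top")
for n in("side","top"):
  for t in ("bracket_grip","bracket_hooks","bracket"): print(n,t,[(np.round(d["point"],1).tolist(),round(d["confidence"],2)) for d in imaging.pinpoint(t,n)][:2])
a=cv2.resize(im[180:270,200:310,::-1],None,fx=4,fy=4,interpolation=cv2.INTER_CUBIC)
t=cv2.resize(tp[150:240,180:290,::-1],None,fx=4,fy=4,interpolation=cv2.INTER_CUBIC)
cv2.imwrite("pics/b1.png",np.vstack([a,t])[:600] if 0 else cv2.resize(np.hstack([a,t]),(792,324)))
```

```text
[ 0.50222961 -0.11025783  0.11360174] [[-0.706, 0.595, 0.383], [0.523, 0.803, -0.285], [-0.477, -0.001, -0.879]] [-0.209 -0.026 -0.825  0.314 -0.201  0.382]
side bracket_grip [([231.0, 230.6], 0.93)]
side bracket_hooks [([273.0, 220.3], 0.87)]
side bracket [([272.3, 240.9], 0.71)]
top bracket_grip [([212.4, 202.0], 0.9)]
top bracket_hooks [([235.4, 174.3], 0.94), ([174.1, 163.1], 0.52)]
top bracket [([237.0, 177.9], 0.57)]
```

View pics/b1.png

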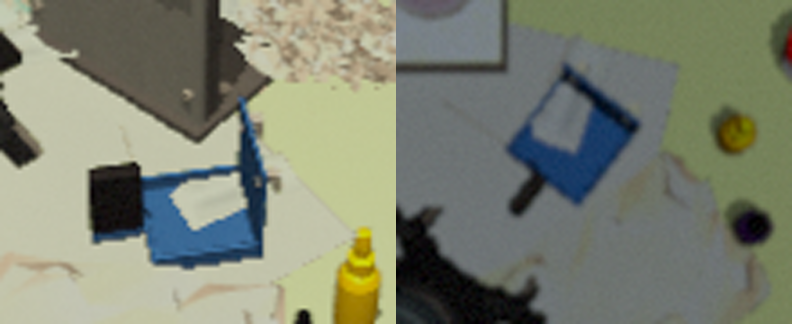

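The crop shows the fingers behind and above the tab (side px (205,216)), and the tab at side px (231,235). The shelf has not moved.

Run:
```python
from h import *
p,r,s=cur();H=env.hold_point_z
print("tips side",proj("side",[p+r.apply([0,d,-.013]) for d in(-.04,0,.04)]).round(1).tolist(),"top",proj("top",p).round(1).tolist())
G=np.array([-.104,0,.055]);K=[.012,0,.072];O=[0,0,0]
br=[("top",O,[234.3,180.1]),("top",O,[237,177.9]),("top",K,[235.9,173.1]),("top",K,[235.4,174.3]),("top",G,[213.8,204.4]),("top",G,[212.4,202]),("side",K,[271.6,220.9]),("side",K,[273,220.3]),("side",G,[229.4,230.5]),("side",G,[231,230.6]),("side",O,[272.3,240.9]),("side",O,[272.6,239.2])]
for cs in (("top","side"),("top",),("side",)):
    b,e=fit([o for o in br if o[0] in cs],[.61,-.19,-.66]);print(cs,b.round(4),place(b,G).round(4),e.round(1).tolist())
b,e=fit(br,[.61,-.19,-.66])
# yaw from tab axis top pic: tab tip -> tray
print("tab px pred", proj("side",place(b,[[-.124,0,.074],[-.084,0,.074],[-.124,0,.01]])).round(1).tolist(), proj("top",place(b,[[-.124,0,.074],[-.084,.042,.018],[-.084,-.042,.018],[0,-.042,.09],[0,.042,.09]])).round(1).tolist())
```

```text
tips side [[213.8, 228.0], [211.4, 216.5], [209.1, 205.6]] top [[207.4, 213.7]]
('top', 'side') [ 0.6168 -0.193  -0.6821] [[ 0.5361 -0.1274  0.055 ]] [[0.1, -1.0], [-2.6, 1.2], [2.0, -0.1], [2.5, -1.3], [-0.1, -1.3], [1.3, 1.1], [1.5, -0.2], [0.1, 0.4], [0.2, -0.1], [-1.4, -0.2], [-4.4, -1.4], [-4.7, 0.3]]
('top',) [ 0.6159 -0.1901 -0.6709] [[ 0.5344 -0.1255  0.055 ]] [[-0.8, -0.7], [-3.5, 1.5], [1.0, 0.2], [1.5, -1.0], [-0.7, -0.8], [0.7, 1.6]]
('side',) [ 0.618  -0.195  -0.6799] [[ 0.5372 -0.1296  0.055 ]] [[2.4, -0.1], [1.0, 0.5], [1.0, 0.1], [-0.6, -0.0], [-3.6, -1.3], [-3.9, 0.4]]
tab px pred [[221.7, 226.3], [237.0, 224.5], [222.7, 242.7]] [[209.4, 207.8], [207.4, 190.6], [228.2, 207.4], [246.6, 184.1], [224.7, 166.4]]
```

Run:
```python
from h import *
G=np.array([-.104,0,.055])
o=[("top",[-.084,.042,.018],[210.8,191.1]),("top",[-.084,-.042,.018],[231,206.4]),("top",[0,-.042,.09],[247.2,185.3]),("top",[0,.042,.09],[227.5,168]),("top",[-.124,0,.074],[213,208.9]),
("side",[-.124,.007,.074],[225,226]),("side",[-.084,-.007,.074],[238.7,225.3]),("side",[0,.042,.09],[200+242/3.6,180+97/3.6]),("side",[-.084,-.042,0],[200+155/3.6,180+265/3.6]),("side",[0,-.042,0],[200+262/3.6,180+255/3.6])]
b,e=fit(o,[.61,-.19,-.66]);print(b.round(4),place(b,G).round(4),e.round(1).tolist())
p,r,s=cur();H=env.hold_point_z
T=tool(b[2],np.radians(30));z=T.apply([0,0,1]);tcp=place(b,G)[0]+z*H
W=line(p,r,tcp-z*.06,T,nmin=2)[:]
W+=line(W[-1][0],T,tcp,T,nmin=3)
print(plan(p,r,W))
```

```text
[ 0.6175 -0.1994 -0.6609] [[ 0.5354 -0.1355  0.055 ]] [[-1.1, -0.2], [-0.1, 0.9], [1.7, -1.7], [-0.8, -1.5], [-0.7, -0.8], [-1.6, 0.2], [0.8, 2.7], [0.2, -0.6], [-0.9, 3.1], [0.4, 1.3]]
   [-5.0, 0.0, 14.0, 0.005, -0.014, 0.011]
   [-10.0, 0.0, 29.0, 0.01, -0.028, 0.022]
   [-11.0, 0.0, 49.0, 0.01, -0.028, 0.022]
   [-11.0, -0.0, 69.0, 0.01, -0.028, 0.022]
   [-12.0, -0.0, 89.0, 0.01, -0.028, 0.022]

(array([ 0.54330303, -0.14122178,  0.03890742]), Rotation.from_matrix(array([[-6.83342544e-01,  6.14054857e-01,  3.94942527e-01],
                            [ 5.31786673e-01,  7.89263317e-01, -3.07028256e-01],
                            [-5.00245841e-01,  2.19702904e-04, -8.65883393e-01]])))
```

>>> play_rows(moves=[{"tx": -5,"ty": 0,"tz": 14,"rx": 0.005,"ry": -0.014,"rz": 0.011,"grip": 1},{"tx": -10,"ty": 0,"tz": 29,"rx": 0.01,"ry": -0.028,"rz": 0.022,"grip": 1},{"tx": -11,"ty": 0,"tz": 49,"rx": 0.01,"ry": -0.028,"rz": 0.022,"grip": 1},{"tx": -11,"ty": 0,"tz": 69,"rx": 0.01,"ry": -0.028,"rz": 0.022,"grip": 1},{"tx": -12,"ty": 0,"tz": 89,"rx": 0.01,"ry": -0.028,"rz": 0.022,"grip": 1}])

```text
time: 4.77
ee_pos: [0.5437, -0.1413, 0.0382]
eef_rot: [0.313, 0.914, -0.084, 0.245]
contact_force: [-0.3, 0.1, -0.0]
finger_gap: 0.997
grasp_force: 0.0
```

>>> play_rows(moves=[{"tx": 0,"ty": 0,"tz": 0,"rx": 0,"ry": 0,"rz": 0,"grip": -0.2},{"tx": 0,"ty": 0,"tz": 0,"rx": 0,"ry": 0,"rz": 0,"grip": -0.4},{"tx": 0,"ty": 0,"tz": 0,"rx": 0,"ry": 0,"rz": 0,"grip": -0.6},{"tx": 0,"ty": 0,"tz": 0,"rx": 0,"ry": 0,"rz": 0,"grip": -1},{"tx": 0,"ty": 0,"tz": 0,"rx": 0,"ry": 0,"rz": 0,"grip": -1}], force=70)

```text
time: 5.18
ee_pos: [0.5439, -0.1411, 0.0401]
eef_rot: [0.313, 0.913, -0.084, 0.246]
contact_force: [-0.7, 0.1, 0.3]
finger_gap: 0.299
grasp_force: 0.0
```

>>> play_rows(moves=[{"tx": 0,"ty": 0,"tz": 0,"rx": 0,"ry": 0,"rz": 0,"grip": -1},{"tx": 0,"ty": 0,"tz": 0,"rx": 0,"ry": 0,"rz": 0,"grip": -1},{"tx": 0,"ty": 0,"tz": 0,"rx": 0,"ry": 0,"rz": 0,"grip": -1},{"tx": 0,"ty": 0,"tz": 0,"rx": 0,"ry": 0,"rz": 0,"grip": -1},{"tx": 0,"ty": 0,"tz": 0,"rx": 0,"ry": 0,"rz": 0,"grip": -1}])

```text
time: 5.6
ee_pos: [0.5444, -0.1409, 0.0402]
eef_rot: [0.313, 0.913, -0.084, 0.246]
contact_force: [-3.8, 3.7, 7.3]
finger_gap: 0.139
grasp_force: 71.5
```

>>> play_rows(moves=[{"tx": 0,"ty": 0,"tz": 0,"rx": 0,"ry": 0,"rz": 0,"grip": -1},{"tx": 0,"ty": 0,"tz": 0,"rx": 0,"ry": 0,"rz": 0,"grip": -1},{"tx": 0,"ty": 0,"tz": 0,"rx": 0,"ry": 0,"rz": 0,"grip": -1},{"tx": 0,"ty": 0,"tz": 0,"rx": 0,"ry": 0,"rz": 0,"grip": -1},{"tx": 0,"ty": 0,"tz": 0,"rx": 0,"ry": 0,"rz": 0,"grip": -1}])

```text
time: 6.02
ee_pos: [0.5444, -0.141, 0.0402]
eef_rot: [0.313, 0.913, -0.084, 0.246]
contact_force: [-3.3, 3.3, 7.6]
finger_gap: 0.142
grasp_force: 71.5
```

```bash
cat >> h.py <<'E'
RK=np.array([.6554,-.0177,.0105])
E
python3 - <<'E'
from h import *
p,r,s=cur();m=r.as_matrix();yaw=np.arctan2(-m[0,1],m[1,1]);fwd=np.array([np.cos(yaw),np.sin(yaw),0])
d=(np.array([.6175,-.1994,0])-p)@fwd;print("yaw",yaw,"lean",np.arcsin(m[2,0]*-1),"y tilt",m[2,1],"d",d,p)
dy=RK[2]-yaw
r1=R.from_euler("z",dy)*r
o=place(RK,[-.05,0,0])[0];f1=np.array([np.cos(RK[2]),np.sin(RK[2]),0])
t=o-f1*d;t[2]=p[2]+.103
u=p+[-.03,.0,.07]
W=line(p,r,u,r,vmax=.02)
while len(W)%5:W.append(W[-1])
W+=line(u,r,t,r1,vmax=.03,wmax=.085)
print(plan(p,r,W)[0],t)
E
```

```text
yaw -0.66029473188788 lean 0.526155574471881 y tilt 0.0015305956507443153 d 0.09360109202574181 [ 0.54436113 -0.14097465  0.04023325]
   [-4.0, -5.0, -18.0, 0.0, 0.0, 0.0]
   [-7.0, -9.0, -36.0, 0.0, 0.0, 0.0]
   [-11.0, -14.0, -54.0, 0.0, 0.0, 0.0]
   [-15.0, -18.0, -72.0, 0.0, 0.0, 0.0]
   [-15.0, -18.0, -72.0, 0.0, 0.0, 0.0]

   [7.0, 12.0, -9.0, -0.042, 0.0, -0.073]
   [13.0, 23.0, -17.0, -0.084, 0.0, -0.145]
   [19.0, 35.0, -26.0, -0.126, 0.0, -0.218]
   [25.0, 47.0, -34.0, -0.168, 0.001, -0.29]
   [31.0, 59.0, -42.0, -0.211, 0.001, -0.363]

   [2.0, 15.0, -6.0, -0.042, -0.0, -0.072]
   [3.0, 30.0, -11.0, -0.084, -0.0, -0.145]
   [5.0, 44.0, -17.0, -0.126, 0.0, -0.217]
   [5.0, 44.0, -17.0, -0.126, 0.0, -0.217]
   [5.0, 44.0, -17.0, -0.126, 0.0, -0.217]

[ 0.51126143 -0.01932483  0.14311221] [ 0.51180682 -0.01920778  0.14323325]
```

>>> play_rows(moves=[{"tx": -4,"ty": -5,"tz": -18,"rx": 0,"ry": 0,"rz": 0,"grip": -1},{"tx": -7,"ty": -9,"tz": -36,"rx": 0,"ry": 0,"rz": 0,"grip": -1},{"tx": -11,"ty": -14,"tz": -54,"rx": 0,"ry": 0,"rz": 0,"grip": -1},{"tx": -15,"ty": -18,"tz": -72,"rx": 0,"ry": 0,"rz": 0,"grip": -1},{"tx": -15,"ty": -18,"tz": -72,"rx": 0,"ry": 0,"rz": 0,"grip": -1}])

```text
time: 6.43
ee_pos: [0.5142, -0.1415, 0.1112]
eef_rot: [0.314, 0.913, -0.084, 0.246]
contact_force: [1.4, -0.6, -2.5]
finger_gap: 0.143
grasp_force: 70.1
```

>>> play_rows(moves=[{"tx": 7,"ty": 12,"tz": -9,"rx": -0.042,"ry": 0,"rz": -0.073,"grip": -1},{"tx": 13,"ty": 23,"tz": -17,"rx": -0.084,"ry": 0,"rz": -0.145,"grip": -1},{"tx": 19,"ty": 35,"tz": -26,"rx": -0.126,"ry": 0,"rz": -0.218,"grip": -1},{"tx": 25,"ty": 47,"tz": -34,"rx": -0.168,"ry": 0.001,"rz": -0.29,"grip": -1},{"tx": 31,"ty": 59,"tz": -42,"rx": -0.211,"ry": 0.001,"rz": -0.363,"grip": -1}])

```text
time: 6.85
ee_pos: [0.5109, -0.0641, 0.1277]
eef_rot: [0.115, 0.96, -0.03, 0.255]
contact_force: [1.0, -0.9, -2.9]
finger_gap: 0.138
grasp_force: 70.1
```

>>> play_rows(moves=[{"tx": 2,"ty": 15,"tz": -6,"rx": -0.042,"ry": 0,"rz": -0.072,"grip": -1},{"tx": 3,"ty": 30,"tz": -11,"rx": -0.084,"ry": 0,"rz": -0.145,"grip": -1},{"tx": 5,"ty": 44,"tz": -17,"rx": -0.126,"ry": 0,"rz": -0.217,"grip": -1},{"tx": 5,"ty": 44,"tz": -17,"rx": -0.126,"ry": 0,"rz": -0.217,"grip": -1},{"tx": 5,"ty": 44,"tz": -17,"rx": -0.126,"ry": 0,"rz": -0.217,"grip": -1}])

```text
time: 7.27
ee_pos: [0.5099, -0.0199, 0.1406]
eef_rot: [-0.003, 0.966, 0.002, 0.258]
contact_force: [-0.7, -0.4, -2.8]
finger_gap: 0.139
grasp_force: 70.2
```

Run:
```python
from h import *
p,r,s=cur();m=r.as_matrix();yaw=np.arctan2(-m[0,1],m[1,1]);print(p,"yaw",yaw,"lean",np.arcsin(-m[2,0]),m[2,1],s["contact_force"],s["finger_gap"],s["q"].round(2))
im=imaging.snapshot("side");tp=imaging.snapshot("top")
for n in("side","top"):
  for t in ("bracket_hooks","bracket","bracket_tray","rack_slots"): print(n,t,[(np.round(d["point"],1).tolist(),round(d["confidence"],2)) for d in imaging.pinpoint(t,n)][:2])
b=[p[0]+.0936*np.cos(yaw),p[1]+.0936*np.sin(yaw),yaw,p[2]-.0402]
C=[[-.084,-.042,.018],[0,-.042,.09],[0,.042,.09],[0,-.042,0],[-.084,-.042,0]]
q=proj("side",place(b,C));print("side corners",q.round(1).tolist())
a=im[110:240,180:290,::-1].copy();a=cv2.resize(a,None,fx=4.5,fy=4.5,interpolation=cv2.INTER_CUBIC)
for x in q: cv2.circle(a,tuple(((x-[180,110]+.5)*4.5).astype(int).tolist()),2,(0,255,255),-1)
cv2.imwrite("pics/c1.png",a)
```

```text
[ 0.50986311 -0.01994617  0.14063899] yaw 0.00721711208230697 lean 0.5218806282748627 0.0018353198923817511 [-0.74703268 -0.41556298 -2.76999769] 0.13905197980808265 [-0.25 -0.13 -0.86  0.34  0.13 -0.22]
side bracket_hooks [([218.5, 165.2], 0.85)]
side bracket [([220.2, 185.4], 0.97)]
side bracket_tray [([206.2, 192.8], 0.88)]
side rack_slots [([230.7, 160.1], 0.58)]
top bracket_hooks []
top bracket [([175.4, 177.7], 0.87), ([309.8, 237.3], 0.22)]
top bracket_tray [([176.3, 193.5], 0.91)]
top rack_slots [([175.6, 158.3], 0.64)]
side corners [[206.0, 204.7], [227.4, 167.5], [204.4, 154.4], [228.5, 193.3], [206.4, 209.7]]
```

View pics/c1.png

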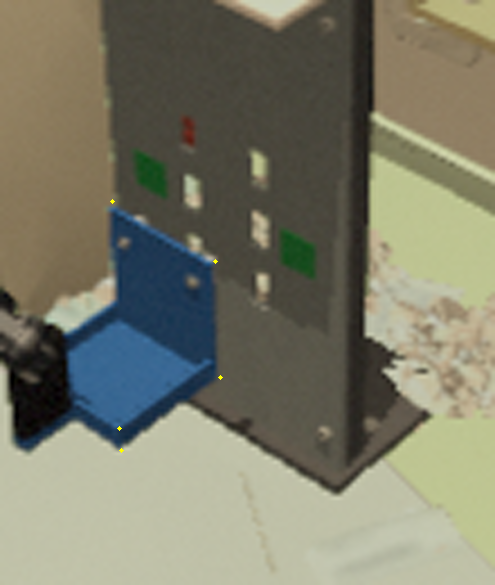

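The dots (predicted corners) fall within about 1 px of the shelf's plate and tray corners, e.g. crop (215,261). The shelf is level and faces the panel, with the marked slots at crop (192,190) and (260,228). Next I'll measure the camera/robot bias with a silhouette fit.

```bash
cat > sil.py <<'E'
from h import *
from itertools import product
from scipy.optimize import minimize
def silfit(im,b0,free=(0,1),S=6,box=(188,140,250,225)):
    x0,y0,x1,y1=box
    big=cv2.resize(im[y0:y1,x0:x1],None,fx=S,fy=S,interpolation=cv2.INTER_CUBIC)
    h=cv2.cvtColor(big,cv2.COLOR_RGB2HSV);m=cv2.inRange(h,(95,110,30),(125,255,255))
    m=cv2.morphologyEx(m,cv2.MORPH_CLOSE,np.ones((S*4,S*4)))
    parts=[np.array(list(product([-.004,0],[-.042,.042],[0,.09]))),np.array(list(product([-.084,0],[-.042,.042],[0,.018])))]
    ign=np.zeros_like(m);ign[int(S*38):,:int(S*10)]=1
    def cost(d):
        b=np.array(b0,float);b[list(free)]+=d;r=np.zeros_like(m)
        for P in parts:
            q=((proj("side",place(b,P))-[x0,y0]+.5)*S*16).astype(np.int32);cv2.fillConvexPoly(r,cv2.convexHull(q),255,shift=4)
        return float((((r>0)!=(m>0))&(ign==0)).sum())
    n=len(free);sx=np.vstack([np.zeros(n),np.eye(n)*.006])
    s=minimize(cost,np.zeros(n),method="Nelder-Mead",options=dict(initial_simplex=sx,xatol=1e-5));return s.x,s.fun,cost(np.zeros(n))
E
python3 - <<'E'
from sil import *
p,r,s=cur();m=r.as_matrix();yaw=np.arctan2(-m[0,1],m[1,1])
b=[p[0]+.0936*np.cos(yaw),p[1]+.0936*np.sin(yaw),yaw,p[2]-.0402]
im=imaging.snapshot("side")
print(b);print(silfit(im,b));print(silfit(im,b,(0,1,2)));print(silfit(im,b,(0,1,3)))
E
```

```text
[np.float64(0.6041853590774855), np.float64(-0.018772253186906406), np.float64(0.009355484303196155), np.float64(0.10156138773885685)]
(array([-0.00123592,  0.00255178]), np.float64(3334.0), 4106.0)
(array([-0.000988  ,  0.00270826,  0.00213784]), np.float64(3393.0), 4106.0)
(array([ 0.03456213,  0.03750476, -0.04378033]), np.float64(1384.0), 4106.0)
```

Run:
```python
from h import *
p,r,s=cur()
f=np.array([np.cos(.0105),np.sin(.0105),0]);l=np.array([-f[1],f[0],0])
for d in (.035,): 
    v=f*d-l*.0015+np.array([0,0,.0014]);print((r.inv().apply(v)*1000).round(1))
for v in (f,l,[0,0,1]): print((r.inv().apply(v)*1000).round(1))
```

```text
[-31.   -1.5  16.3]
[-866.     1.2  500.1]
[   2.  1000.     1.2]
[-500.1    2.  -866. ]
```

>>> play_rows(moves=[{"tx": -8,"ty": -0.5,"tz": 4,"rx": 0,"ry": -0.004,"rz": 0,"grip": -1},{"tx": -16,"ty": -1,"tz": 8,"rx": 0,"ry": -0.004,"rz": 0,"grip": -1},{"tx": -24,"ty": -1.5,"tz": 12,"rx": 0,"ry": -0.004,"rz": 0,"grip": -1},{"tx": -31,"ty": -1.5,"tz": 16.3,"rx": 0,"ry": -0.004,"rz": 0,"grip": -1},{"tx": -31,"ty": -1.5,"tz": 16.3,"rx": 0,"ry": -0.004,"rz": 0,"grip": -1}])

```text
time: 8.23
ee_pos: [0.5485, -0.0211, 0.1444]
eef_rot: [-0.005, 0.965, 0.002, 0.262]
contact_force: [-0.1, -0.5, -2.3]
finger_gap: 0.135
grasp_force: 70.2
```

Run:
```python
from sil import *
p,r,s=cur();m=r.as_matrix();yaw=np.arctan2(-m[0,1],m[1,1])
b=[p[0]+.0936*np.cos(yaw),p[1]+.0936*np.sin(yaw),yaw,p[2]-.0402]
im=imaging.snapshot("side")
print(np.round(b,4),np.arcsin(-m[2,0]),s["contact_force"]);print(silfit(im,b));print(silfit(im,b,(0,1,2)))
a=im[110:240,180:290,::-1].copy();a=cv2.resize(a,None,fx=4.5,fy=4.5,interpolation=cv2.INTER_CUBIC)
C=[[-.084,-.042,.018],[0,-.042,.09],[0,.042,.09],[0,-.042,0],[-.084,-.042,0]]
def dot(P,c):
    for x in proj("side",P): cv2.circle(a,tuple(((x-[180,110]+.5)*4.5).astype(int).tolist()),2,c,-1)
dot(place(b,C),(0,255,255));dot(place(RK,[[0,y+e,z+h] for y in(-.028,.028) for e in(-.007,.007) for z in (.115,.16,.205) for h in (0,.026)]),(0,0,255))
cv2.imwrite("pics/c2.png",a)
```

```text
[ 0.6421 -0.0202  0.01    0.1042] 0.5304274037651934 [-0.06329892 -0.49754789 -2.31035928]
(array([-0.00228777,  0.00105465]), np.float64(7154.0), 7660.0)
(array([-0.00162984,  0.00166347,  0.0019074 ]), np.float64(7239.0), 7660.0)
```

View pics/c2.png

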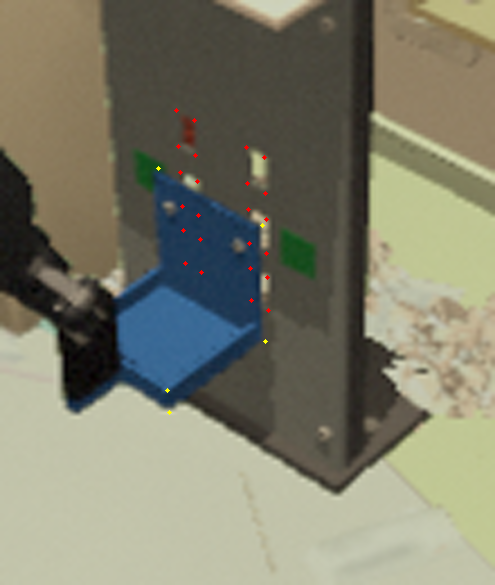

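The hooks' front (bolt ends seen at crop (168,207) and (238,245)) line up with the predicted marked slots, within about 1 mm sideways. I'll trim and press in slowly.

>>> play_rows(moves=[{"tx": 0.6,"ty": 0.5,"tz": 1,"rx": 0,"ry": 0.004,"rz": 0,"grip": -1},{"tx": -1.2,"ty": 0.5,"tz": 2,"rx": 0,"ry": 0.004,"rz": 0,"grip": -1},{"tx": -2.9,"ty": 0.5,"tz": 3,"rx": 0,"ry": 0.004,"rz": 0,"grip": -1},{"tx": -4.6,"ty": 0.5,"tz": 4,"rx": 0,"ry": 0.004,"rz": 0,"grip": -1},{"tx": -6.3,"ty": 0.5,"tz": 5,"rx": 0,"ry": 0.004,"rz": 0,"grip": -1}])

```text
time: 8.7
ee_pos: [0.5537, -0.0202, 0.1421]
eef_rot: [-0.004, 0.966, 0.002, 0.259]
contact_force: [0.8, 0.1, -3.0]
finger_gap: 0.139
grasp_force: 70.2
```

>>> play_rows(moves=[{"tx": -1.4,"ty": 0,"tz": -0.4,"rx": 0,"ry": 0,"rz": 0,"grip": -1},{"tx": -2.2,"ty": 0,"tz": 0.1,"rx": 0,"ry": 0,"rz": 0,"grip": -1},{"tx": -3.1,"ty": 0,"tz": 0.6,"rx": 0,"ry": 0,"rz": 0,"grip": -1},{"tx": -4,"ty": 0,"tz": 1.1,"rx": 0,"ry": 0,"rz": 0,"grip": -1},{"tx": -4.8,"ty": 0,"tz": 1.6,"rx": 0,"ry": 0,"rz": 0,"grip": -1}])

```text
time: 9.12
ee_pos: [0.5586, -0.0201, 0.1431]
eef_rot: [-0.004, 0.966, 0.002, 0.259]
contact_force: [0.1, 0.1, -2.7]
finger_gap: 0.139
grasp_force: 70.2
```

>>> play_rows(moves=[{"tx": -0.5,"ty": 0,"tz": 0.3,"rx": 0,"ry": 0,"rz": 0,"grip": -1},{"tx": -0.9,"ty": 0,"tz": 0.5,"rx": 0,"ry": 0,"rz": 0,"grip": -1},{"tx": -1.3,"ty": 0,"tz": 0.8,"rx": 0,"ry": 0,"rz": 0,"grip": -1},{"tx": -1.7,"ty": 0,"tz": 1,"rx": 0,"ry": 0,"rz": 0,"grip": -1},{"tx": -1.7,"ty": 0,"tz": 1,"rx": 0,"ry": 0,"rz": 0,"grip": -1}])

```text
time: 9.53
ee_pos: [0.5606, -0.0201, 0.1431]
eef_rot: [-0.004, 0.966, 0.002, 0.259]
contact_force: [-1.0, 0.0, -3.0]
finger_gap: 0.137
grasp_force: 70.2
```

>>> play_rows(moves=[{"tx": -0.6,"ty": 0,"tz": 0.4,"rx": 0,"ry": 0,"rz": 0,"grip": -1},{"tx": -1.3,"ty": 0,"tz": 0.8,"rx": 0,"ry": 0,"rz": 0,"grip": -1},{"tx": -2,"ty": 0,"tz": 1.1,"rx": 0,"ry": 0,"rz": 0,"grip": -1},{"tx": -2.6,"ty": 0,"tz": 1.5,"rx": 0,"ry": 0,"rz": 0,"grip": -1},{"tx": -2.6,"ty": 0,"tz": 1.5,"rx": 0,"ry": 0,"rz": 0,"grip": -1}])

```text
time: 9.95
ee_pos: [0.5619, -0.0199, 0.1419]
eef_rot: [-0.004, 0.966, 0.002, 0.257]
contact_force: [-6.5, 0.0, -0.6]
finger_gap: 0.136
grasp_force: 70.8
```

>>> play_rows(moves=[{"tx": 1,"ty": 0,"tz": 1.7,"rx": 0,"ry": 0,"rz": 0,"grip": -1},{"tx": 2,"ty": 0,"tz": 3.5,"rx": 0,"ry": 0,"rz": 0,"grip": -1},{"tx": 3,"ty": 0,"tz": 5.2,"rx": 0,"ry": 0,"rz": 0,"grip": -1},{"tx": 4,"ty": 0,"tz": 6.9,"rx": 0,"ry": 0,"rz": 0,"grip": -1},{"tx": 4,"ty": 0,"tz": 6.9,"rx": 0,"ry": 0,"rz": 0,"grip": -1}])

```text
time: 10.37
ee_pos: [0.5616, -0.0197, 0.1335]
eef_rot: [-0.004, 0.966, 0.003, 0.257]
contact_force: [-3.0, 0.3, -4.1]
finger_gap: 0.136
grasp_force: 70.2
```

>>> play_rows(moves=[{"tx": 1,"ty": 0,"tz": 1.7,"rx": 0,"ry": 0,"rz": 0,"grip": -1},{"tx": 2,"ty": 0,"tz": 3.5,"rx": 0,"ry": 0,"rz": 0,"grip": -1},{"tx": 2.8,"ty": 0,"tz": 4.8,"rx": 0,"ry": 0,"rz": 0,"grip": -1},{"tx": 3.3,"ty": 0,"tz": 5.6,"rx": 0,"ry": 0,"rz": 0,"grip": -1},{"tx": 3.3,"ty": 0,"tz": 5.6,"rx": 0,"ry": 0,"rz": 0,"grip": -1}])

```text
time: 10.78
ee_pos: [0.5618, -0.0195, 0.1278]
eef_rot: [-0.004, 0.966, 0.003, 0.258]
contact_force: [-12.4, 0.8, 5.6]
finger_gap: 0.142
grasp_force: 71.9
```

>>> play_rows(moves=[{"tx": 0.4,"ty": 0,"tz": 0.6,"rx": 0,"ry": 0,"rz": 0,"grip": -1},{"tx": 0.8,"ty": 0,"tz": 1.3,"rx": 0,"ry": 0,"rz": 0,"grip": -1},{"tx": 1,"ty": 0,"tz": 1.7,"rx": 0,"ry": 0,"rz": 0,"grip": -1},{"tx": 1,"ty": 0,"tz": 1.7,"rx": 0,"ry": 0,"rz": 0,"grip": -1},{"tx": 1,"ty": 0,"tz": 1.7,"rx": 0,"ry": 0,"rz": 0,"grip": -1}])

```text
time: 11.2
ee_pos: [0.5609, -0.0195, 0.1262]
eef_rot: [-0.004, 0.966, 0.002, 0.257]
contact_force: [-22.5, 1.1, 14.7]
finger_gap: 0.138
grasp_force: 73.6
```

Run:
```python
from sil import *
p,r,s=cur();m=r.as_matrix();yaw=np.arctan2(-m[0,1],m[1,1])
b=[p[0]+.0936*np.cos(yaw),p[1]+.0936*np.sin(yaw),yaw,p[2]-.0402]
print(np.round(b,4),np.arcsin(-m[2,0]),s["contact_force"],s["torque"])
im=imaging.snapshot("side")
print(silfit(im,b));
```

```text
[ 0.6545 -0.0187  0.0095  0.086 ] 0.5206327796637236 [-22.45706627   1.08237834  14.69391117] [0.18638044 2.38338306 0.0979414 ]
(array([0.00150185, 0.00296452]), np.float64(8179.0), 8428.0)
```

>>> play_rows(moves=[{"tx": -0.7,"ty": 0,"tz": -1.2,"rx": 0,"ry": 0,"rz": 0,"grip": -1},{"tx": -0.7,"ty": 0,"tz": -1.2,"rx": 0,"ry": 0,"rz": 0,"grip": -0.5},{"tx": -0.7,"ty": 0,"tz": -1.2,"rx": 0,"ry": 0,"rz": 0,"grip": 0.2},{"tx": -0.7,"ty": 0,"tz": -1.2,"rx": 0,"ry": 0,"rz": 0,"grip": 0.2},{"tx": -0.7,"ty": 0,"tz": -1.2,"rx": 0,"ry": 0,"rz": 0,"grip": 0.2}])

```text
time: 11.67
ee_pos: [0.565, -0.0204, 0.1293]
eef_rot: [-0.004, 0.966, 0.002, 0.26]
contact_force: [0.1, 0.8, -0.3]
finger_gap: 0.599
grasp_force: 0.0
```

>>> play_rows(moves=[{"tx": 0,"ty": 0,"tz": 0,"rx": 0,"ry": 0,"rz": 0,"grip": 0.2},{"tx": 0,"ty": 0,"tz": -20,"rx": 0,"ry": 0,"rz": 0,"grip": 0.2},{"tx": 0,"ty": 0,"tz": -50,"rx": 0,"ry": 0,"rz": 0,"grip": 0.2},{"tx": 0,"ty": 0,"tz": -85,"rx": 0,"ry": 0,"rz": 0,"grip": 0.2},{"tx": 0,"ty": 0,"tz": -120,"rx": 0,"ry": 0,"rz": 0,"grip": 0.2}])

```text
time: 12.08
ee_pos: [0.5024, -0.0206, 0.2325]
eef_rot: [-0.004, 0.966, 0.002, 0.258]
contact_force: [0.6, -0.7, -1.1]
finger_gap: 0.6
grasp_force: 0.0
```

Run:
```python
from sil import *
p,r,s=cur();print(p,s["contact_force"],s["finger_gap"])
im=imaging.snapshot("side");tp=imaging.snapshot("top")
b=list(place(RK,[0,0,.088])[0]);b=[b[0],b[1],RK[2],.088]
print(silfit(im,b),"violet",[(a,c.round(2),bb.tolist()) for a,c,bb in blob(im,(120,60,20),(155,255,200),(265,255,305,310))])
for t in ("bracket_tray","violet_bottle"): print([(n,np.round(d["point"],1).tolist(),round(d["confidence"],2)) for n in("side","top") for d in imaging.pinpoint(t,n)])
v=np.array([.5075,-.335,0])
for n,P in (("side",[283.5,294]),): pass
def f(q): # violet body bbox in side
    th=np.linspace(0,2*np.pi,40);c=np.array([[q[0]+.0155*np.cos(t),q[1]+.0155*np.sin(t),z] for t in th for z in(0,.062)]);x=proj("side",c);return x.min(0),x.max(0)
print("body bbox pred",f(v))
a=im[110:240,180:290,::-1].copy();a=cv2.resize(a,None,fx=4.5,fy=4.5,interpolation=cv2.INTER_CUBIC)
C=[[-.084,-.042,.018],[0,-.042,.09],[0,.042,.09],[0,-.042,0],[-.084,-.042,0]]
for x in proj("side",place(b,C)): cv2.circle(a,tuple(((x-[180,110]+.5)*4.5).astype(int).tolist()),2,(0,255,255),-1)
w=cv2.resize(im[255:310,255:325,::-1],None,fx=4,fy=4,interpolation=cv2.INTER_CUBIC);a=cv2.copyMakeBorder(a,0,0,0,w.shape[1],0);a[:w.shape[0],-w.shape[1]:]=w
cv2.imwrite("pics/d1.png",a)
```

```text
[ 0.50237993 -0.02062937  0.23250049] [ 0.58585857 -0.65953086 -1.08433232] 0.5996330396497829
(array([-0.00316765, -0.00021538]), np.float64(8404.0), 8636.0) violet [(np.int32(178), array([282.95, 285.64]), [277, 275, 12, 21])]
[('side', [218.8, 187.3], 0.76), ('top', [177.1, 176.2], 0.73)]
[('side', [282.9, 292.8], 0.89), ('side', [297.6, 268.1], 0.72), ('top', [279.4, 211.6], 0.53), ('top', [272.9, 188.7], 0.49)]
body bbox pred (array([277.4191468 , 272.74518085]), array([291.69356999, 298.75196615]))
```

View pics/d1.png

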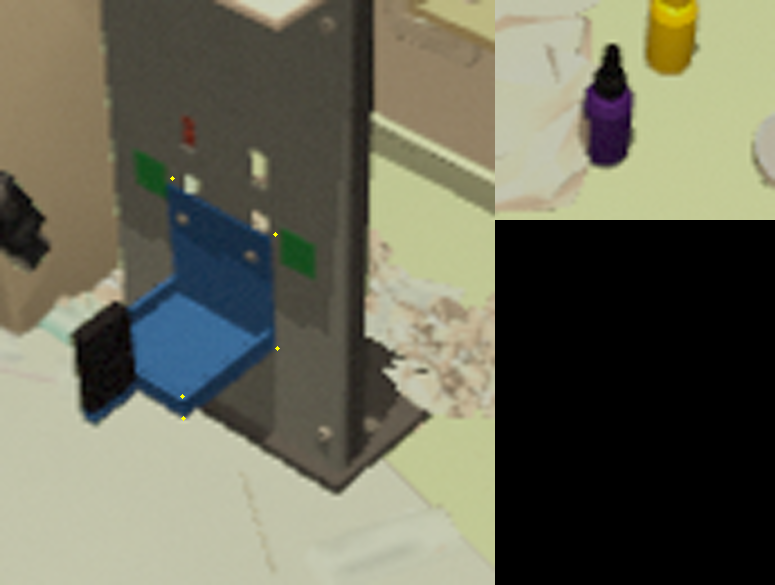

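The shelf hangs level within 1 px of the seated prediction (dots at crop (172,178), (275,235), (183,418)), with its hooks in the marked row. The violet bottle stands untouched at side px (283,287). Next is the bottle.

Run:
```python
from h import *
p,r,s=cur();H=env.hold_point_z
T=tool(-.3,np.radians(30));z=T.apply([0,0,1]);tcp=np.array([.508,-.334,.052])+z*H
W=line(p,r,tcp-z*.12,T,vmax=.038)
while len(W)%5:W.append(W[-1])
W+=line(W[-1][0],T,tcp,T,nmin=5)
print(plan(p,r,W)[0],tcp,s["q"])
```

```text
[9.0, -33.0, 6.0, 0.017, -0.0, 0.03]
   [19.0, -66.0, 12.0, 0.035, -0.0, 0.059]
   [28.0, -99.0, 18.0, 0.052, -0.0, 0.089]
   [38.0, -132.0, 25.0, 0.07, -0.001, 0.119]
   [47.0, -166.0, 31.0, 0.087, -0.001, 0.148]

   [5.0, -33.0, 9.0, 0.018, 0.0, 0.03]
   [10.0, -67.0, 18.0, 0.035, -0.0, 0.06]
   [14.0, -100.0, 27.0, 0.052, -0.0, 0.089]
   [19.0, -134.0, 36.0, 0.07, -0.0, 0.119]
   [19.0, -134.0, 36.0, 0.07, -0.0, 0.119]

   [-0.0, 0.0, 24.0, -0.0, -0.0, 0.0]
   [-0.0, 0.0, 48.0, -0.0, -0.0, 0.0]
   [-0.0, 0.0, 72.0, -0.0, -0.0, 0.0]
   [-0.0, 0.0, 96.0, -0.0, -0.0, 0.0]
   [-0.0, 0.0, 120.0, -0.0, -0.0, 0.0]

[ 0.51667299 -0.33706059  0.03542458] [ 0.5169324  -0.33676311  0.03580532] [-0.25831616 -0.23194958 -0.68036706  0.61586375  0.13454513 -0.23242055]
```

>>> play_rows(moves=[{"tx": 9,"ty": -33,"tz": 6,"rx": 0.017,"ry": 0,"rz": 0.03,"grip": 0.5},{"tx": 19,"ty": -66,"tz": 12,"rx": 0.035,"ry": 0,"rz": 0.059,"grip": 0.5},{"tx": 28,"ty": -99,"tz": 18,"rx": 0.052,"ry": 0,"rz": 0.089,"grip": 0.5},{"tx": 38,"ty": -132,"tz": 25,"rx": 0.07,"ry": -0.001,"rz": 0.119,"grip": 0.5},{"tx": 47,"ty": -166,"tz": 31,"rx": 0.087,"ry": -0.001,"rz": 0.148,"grip": 0.5}])

```text
time: 12.8
ee_pos: [0.4785, -0.1874, 0.1784]
eef_rot: [0.079, 0.963, -0.02, 0.257]
contact_force: [0.1, 0.6, -1.0]
finger_gap: 0.75
grasp_force: 0.0
```

>>> play_rows(moves=[{"tx": 5,"ty": -33,"tz": 9,"rx": 0.018,"ry": 0,"rz": 0.03,"grip": 0.5},{"tx": 10,"ty": -67,"tz": 18,"rx": 0.035,"ry": 0,"rz": 0.06,"grip": 0.5},{"tx": 14,"ty": -100,"tz": 27,"rx": 0.052,"ry": 0,"rz": 0.089,"grip": 0.5},{"tx": 19,"ty": -134,"tz": 36,"rx": 0.07,"ry": 0,"rz": 0.119,"grip": 0.5},{"tx": 19,"ty": -134,"tz": 36,"rx": 0.07,"ry": 0,"rz": 0.119,"grip": 0.5}])

```text
time: 13.22
ee_pos: [0.4581, -0.3234, 0.137]
eef_rot: [0.147, 0.955, -0.039, 0.254]
contact_force: [-0.1, 0.0, 0.2]
finger_gap: 0.749
grasp_force: 0.0
```

Run:
```python
from h import *
p,r,s=cur();H=env.hold_point_z;m=r.as_matrix();print(p,np.arctan2(-m[0,1],m[1,1]),np.arcsin(-m[2,0]),m[2,1],s["finger_gap"],s["q"])
T=tool(-.3,np.radians(30));z=T.apply([0,0,1]);tcp=np.array([.508,-.334,.052])+z*H
W=line(p,r,tcp-z*.06,T,nmin=2);W+=line(W[-1][0],T,tcp,T,nmin=3)
print(plan(p,r,W)[0],tcp)
```

```text
[ 0.45812562 -0.32340967  0.13696652] -0.3063516604547353 0.520658082360331 3.156094541185983e-05 0.749450052472654 [-0.89799919  0.01362403 -0.72261306  0.39033818  0.2811553  -0.52774413]
   [-1.0, 2.0, 29.0, -0.002, -0.001, -0.003]
   [-2.0, 5.0, 58.0, -0.003, -0.003, -0.006]
   [-2.0, 5.0, 78.0, -0.003, -0.003, -0.006]
   [-2.0, 5.0, 98.0, -0.003, -0.003, -0.006]
   [-2.0, 5.0, 118.0, -0.003, -0.003, -0.006]

[ 0.51725491 -0.3368653   0.03559753] [ 0.5169324  -0.33676311  0.03580532]
```

>>> play_rows(moves=[{"tx": -1,"ty": 2,"tz": 29,"rx": -0.002,"ry": -0.001,"rz": -0.003,"grip": 0.5},{"tx": -2,"ty": 5,"tz": 58,"rx": -0.003,"ry": -0.003,"rz": -0.006,"grip": 0.5},{"tx": -2,"ty": 5,"tz": 78,"rx": -0.003,"ry": -0.003,"rz": -0.006,"grip": 0.5},{"tx": -2,"ty": 5,"tz": 98,"rx": -0.003,"ry": -0.003,"rz": -0.006,"grip": 0.5},{"tx": -2,"ty": 5,"tz": 118,"rx": -0.003,"ry": -0.003,"rz": -0.006,"grip": 0.5}])

```text
time: 13.63
ee_pos: [0.519, -0.331, 0.0363]
eef_rot: [0.141, 0.955, -0.037, 0.257]
contact_force: [0.8, -0.1, 0.6]
finger_gap: 0.75
grasp_force: 0.0
```

Run:
```python
from h import *
p,r,s=cur();print(p,s["contact_force"])
im=imaging.snapshot("side")
hold=p-r.apply([0,0,1])*env.hold_point_z
a=cv2.resize(im[225:325,225:335,::-1],None,fx=5,fy=5,interpolation=cv2.INTER_CUBIC)
for P,c in ((hold,(0,255,255)),(hold*[1,1,0],(0,255,0)),(p,(0,0,255))):
    x=proj("side",P)[0];cv2.circle(a,tuple(((x-[225,225]+.5)*5).astype(int).tolist()),3,c,-1)
cv2.imwrite("pics/e1.png",a)
```

```text
[ 0.51901008 -0.33103931  0.03631795] [ 0.81455964 -0.08542411  0.57650138]
```

View pics/e1.png

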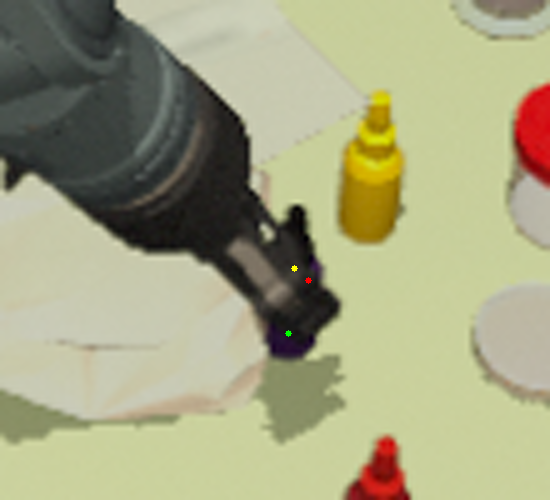

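The bottle (cap at crop (297,215), base at (290,340)) sits between the fingers, its base within about 1 px of the green dot, so I'll close.

>>> play_rows(moves=[{"tx": 0,"ty": 0,"tz": 0,"rx": 0,"ry": 0,"rz": 0,"grip": 0.2},{"tx": 0,"ty": 0,"tz": 0,"rx": 0,"ry": 0,"rz": 0,"grip": 0},{"tx": 0,"ty": 0,"tz": 0,"rx": 0,"ry": 0,"rz": 0,"grip": -0.15},{"tx": 0,"ty": 0,"tz": 0,"rx": 0,"ry": 0,"rz": 0,"grip": -0.3},{"tx": 0,"ty": 0,"tz": 0,"rx": 0,"ry": 0,"rz": 0,"grip": -0.6}], force=40)

```text
time: 14.1
ee_pos: [0.5198, -0.333, 0.0407]
eef_rot: [0.141, 0.955, -0.039, 0.259]
contact_force: [0.5, 1.2, 2.8]
finger_gap: 0.304
grasp_force: 39.2
```

>>> play_rows(moves=[{"tx": 0,"ty": 0,"tz": 0,"rx": 0,"ry": 0,"rz": 0,"grip": -1},{"tx": 0,"ty": 0,"tz": 0,"rx": 0,"ry": 0,"rz": 0,"grip": -1},{"tx": 0,"ty": 0,"tz": 0,"rx": 0,"ry": 0,"rz": 0,"grip": -1},{"tx": 0,"ty": 0,"tz": 0,"rx": 0,"ry": 0,"rz": 0,"grip": -1},{"tx": 0,"ty": 0,"tz": 0,"rx": 0,"ry": 0,"rz": 0,"grip": -1}])

```text
time: 14.52
ee_pos: [0.5202, -0.3332, 0.0407]
eef_rot: [0.141, 0.955, -0.039, 0.259]
contact_force: [-2.3, 1.4, 5.2]
finger_gap: 0.306
grasp_force: 39.4
```

Run:
```python
from h import *
p,r,s=cur();H=env.hold_point_z;m=r.as_matrix();yaw=np.arctan2(-m[0,1],m[1,1]);print(p,yaw,np.arcsin(-m[2,0]),m[2,1],s["finger_gap"],s["grasp_force"],s["q"])
hold=p-r.apply([0,0,1])*H;print("hold",hold)
r1=R.from_euler("z",RK[2]-yaw)*r;off=R.from_euler("z",RK[2]-yaw).apply(p-hold)
hg=hold[2] # bottle bottom at 0 now
c=place(RK,[-.046,-.001,.093])[0]
# via: lift to bottle bottom .06+, then in front of rack, over tray height 0.13 bottom
up=p+[-.04,0.03,.12]
t1=c+[-.10,0,.045+hg]+off      # in front of shelf, bottom 45mm above floor
t2=c+[0,0,.045+hg]+off
t3=c+[0,0,.006+hg]+off
W=line(p,r,up,r,vmax=.027)
while len(W)%5:W.append(W[-1])
W+=line(up,r,t1,r1,vmax=.033,wmax=.08)
while len(W)%5:W.append(W[-1])
print(plan(p,r,W)[0],t1,t2,t3)
```

```text
[ 0.52022666 -0.33320816  0.04072997] -0.2930822552658129 0.5301011426913856 -0.001137859166390795 0.30588558550200246 39.43809270858765 [-0.81027651  0.25288271 -0.76168988  0.08463489  0.25179999 -0.45670173]
hold [ 0.51118004 -0.33045896  0.05686349]
   [-4.0, 3.0, -25.0, 0.0, 0.0, 0.0]
   [-8.0, 7.0, -51.0, 0.0, 0.0, 0.0]
   [-12.0, 10.0, -76.0, 0.0, 0.0, 0.0]
   [-16.0, 14.0, -102.0, 0.0, 0.0, 0.0]
   [-20.0, 17.0, -127.0, 0.0, 0.0, 0.0]

   [3.0, 31.0, -5.0, -0.017, -0.0, -0.029]
   [6.0, 63.0, -9.0, -0.034, -0.0, -0.058]
   [10.0, 94.0, -13.0, -0.051, -0.0, -0.087]
   [13.0, 126.0, -17.0, -0.068, -0.0, -0.116]
   [16.0, 157.0, -22.0, -0.085, -0.0, -0.146]

   [-1.0, 32.0, -1.0, -0.017, -0.0, -0.029]
   [-2.0, 64.0, -3.0, -0.034, -0.0, -0.058]
   [-4.0, 96.0, -4.0, -0.051, -0.0, -0.087]
   [-5.0, 128.0, -6.0, -0.068, -0.0, -0.116]
   [-5.0, 128.0, -6.0, -0.068, -0.0, -0.116]

[ 0.51884069 -0.01884908  0.17860378] [ 0.51886782 -0.01910202  0.17872997] [ 0.61886782 -0.01910202  0.17872997] [ 0.61886782 -0.01910202  0.13972997]
```

Run:
```python
from h import *
p,r,s=cur();H=env.hold_point_z;m=r.as_matrix();yaw=np.arctan2(-m[0,1],m[1,1])
hold=p-r.apply([0,0,1])*H
r1=R.from_euler("z",RK[2]-yaw)*r;off=R.from_euler("z",RK[2]-yaw).apply(p-hold);hg=hold[2]
t=lambda y,dz: place(RK,[-.045,y,.093+dz+hg])[0]+off
up=p+[-.03,.06,.13]
W=line(p,r,up,r,vmax=.032)
while len(W)%5:W.append(W[-1])
W+=line(up,r,t(-.14,.037),r1,vmax=.03,wmax=.07)
while len(W)%5:W.append(W[-1])
print(plan(p,r,W)[0],t(-.14,.037),t(-.001,.037),t(-.001,.004))
```

```text
[-5.0, 10.0, -27.0, 0.0, 0.0, 0.0]
   [-10.0, 19.0, -54.0, 0.0, 0.0, 0.0]
   [-16.0, 29.0, -81.0, 0.0, 0.0, 0.0]
   [-21.0, 39.0, -108.0, 0.0, 0.0, 0.0]
   [-26.0, 49.0, -135.0, 0.0, 0.0, 0.0]

   [-13.0, 24.0, 7.0, -0.026, -0.0, -0.044]
   [-27.0, 49.0, 15.0, -0.051, -0.0, -0.087]
   [-40.0, 74.0, 23.0, -0.077, -0.0, -0.131]
   [-53.0, 98.0, 31.0, -0.102, -0.0, -0.175]
   [-66.0, 123.0, 38.0, -0.128, -0.0, -0.218]

   [-19.0, 20.0, 11.0, -0.025, -0.0, -0.044]
   [-19.0, 20.0, 11.0, -0.025, -0.0, -0.044]
   [-19.0, 20.0, 11.0, -0.025, -0.0, -0.044]
   [-19.0, 20.0, 11.0, -0.025, -0.0, -0.044]
   [-19.0, 20.0, 11.0, -0.025, -0.0, -0.044]

[ 0.62173787 -0.15806309  0.17083148] [ 0.62132724 -0.15808385  0.17072997] [ 0.61986776 -0.01909152  0.17072997] [ 0.61986776 -0.01909152  0.13772997]
```

>>> play_rows(moves=[{"tx": -5,"ty": 10,"tz": -27,"rx": 0,"ry": 0,"rz": 0,"grip": -1},{"tx": -10,"ty": 19,"tz": -54,"rx": 0,"ry": 0,"rz": 0,"grip": -1},{"tx": -16,"ty": 29,"tz": -81,"rx": 0,"ry": 0,"rz": 0,"grip": -1},{"tx": -21,"ty": 39,"tz": -108,"rx": 0,"ry": 0,"rz": 0,"grip": -1},{"tx": -26,"ty": 49,"tz": -135,"rx": 0,"ry": 0,"rz": 0,"grip": -1}])

```text
time: 14.93
ee_pos: [0.4889, -0.2717, 0.1697]
eef_rot: [0.141, 0.955, -0.038, 0.257]
contact_force: [0.2, 0.7, -1.1]
finger_gap: 0.301
grasp_force: 41.8
```

>>> play_rows(moves=[{"tx": -13,"ty": 24,"tz": 7,"rx": -0.026,"ry": 0,"rz": -0.044,"grip": -1},{"tx": -27,"ty": 49,"tz": 15,"rx": -0.051,"ry": 0,"rz": -0.087,"grip": -1},{"tx": -40,"ty": 74,"tz": 23,"rx": -0.077,"ry": 0,"rz": -0.131,"grip": -1},{"tx": -53,"ty": 98,"tz": 31,"rx": -0.102,"ry": 0,"rz": -0.175,"grip": -1},{"tx": -66,"ty": 123,"tz": 38,"rx": -0.128,"ry": 0,"rz": -0.218,"grip": -1}])

```text
time: 15.35
ee_pos: [0.5986, -0.1758, 0.1689]
eef_rot: [0.019, 0.965, -0.005, 0.26]
contact_force: [0.1, -0.3, -0.6]
finger_gap: 0.303
grasp_force: 41.7
```

>>> play_rows(moves=[{"tx": -10,"ty": 10,"tz": 6,"rx": -0.012,"ry": 0,"rz": -0.022,"grip": -1},{"tx": -19,"ty": 20,"tz": 11,"rx": -0.025,"ry": 0,"rz": -0.044,"grip": -1},{"tx": -19,"ty": 20,"tz": 11,"rx": -0.025,"ry": 0,"rz": -0.044,"grip": -1},{"tx": -19,"ty": 20,"tz": 11,"rx": -0.025,"ry": 0,"rz": -0.044,"grip": -1},{"tx": -19,"ty": 20,"tz": 11,"rx": -0.025,"ry": 0,"rz": -0.044,"grip": -1}])

```text
time: 15.77
ee_pos: [0.6202, -0.1582, 0.1689]
eef_rot: [-0.004, 0.966, 0.001, 0.26]
contact_force: [0.3, 0.3, 0.2]
finger_gap: 0.303
grasp_force: 41.7
```

Run:
```python
from h import *
p,r,s=cur();H=env.hold_point_z;m=r.as_matrix();yaw=np.arctan2(-m[0,1],m[1,1]);print(p,yaw,np.arcsin(-m[2,0]),m[2,1],s["finger_gap"],s["grasp_force"],s["contact_force"],s["q"])
hold=p-r.apply([0,0,1])*H
im=imaging.snapshot("side")
a=cv2.resize(im[110:250,180:320,::-1],None,fx=4,fy=4,interpolation=cv2.INTER_CUBIC)
for P,c in ((hold,(0,255,255)),(hold-[0,0,.0569],(0,255,0)),(hold+[0,0,.043],(0,0,255))):
    x=proj("side",P)[0];cv2.circle(a,tuple(((x-[180,110]+.5)*4).astype(int).tolist()),2,c,-1)
cv2.imwrite("pics/f1.png",a)
T=R.from_euler("z",RK[2]-yaw)*r
tt=np.array([.6199,-.0191,.1707]);plan(p,r,line(p,r,tt,T,vmax=.029));print(r.inv().apply([0,0,-1]))
```

```text
[ 0.62023113 -0.15817899  0.16885148] 0.008651165310708918 0.5261075551813867 -0.00022819139174817772 0.3031711382929593 41.65336310863495 [0.29837547 0.26925519 0.15751242] [-0.47268366  0.12080926 -0.52010857  0.45444106  0.23445363 -0.42434194]
   [-0.0, 28.0, -0.0, -0.0, -0.0, -0.0]
   [-1.0, 56.0, -0.0, -0.0, -0.0, -0.001]
   [-1.0, 83.0, -1.0, -0.001, -0.0, -0.001]
   [-1.0, 111.0, -1.0, -0.001, -0.0, -0.001]
   [-2.0, 139.0, -1.0, -0.001, -0.0, -0.002]

[5.02171091e-01 2.28191392e-04 8.64768260e-01]
```

View pics/f1.png

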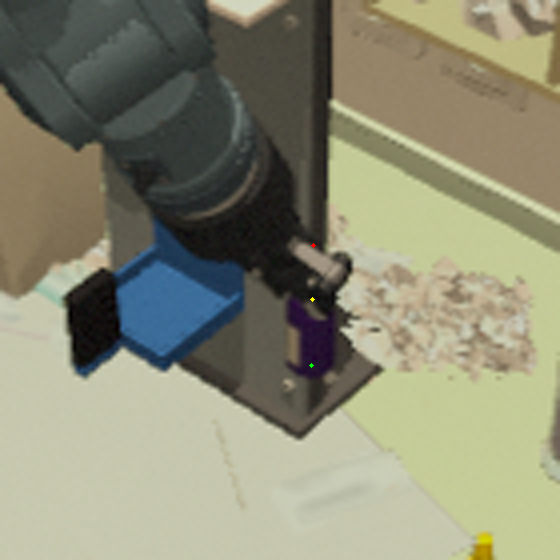

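The violet bottle hangs upright in the grip, base at crop (311,368) right on the prediction. The shelf is still seated. Moving it in over the tray from the side.

>>> play_rows(moves=[{"tx": 0,"ty": 28,"tz": 0,"rx": 0,"ry": 0,"rz": 0,"grip": -1},{"tx": -1,"ty": 56,"tz": 0,"rx": 0,"ry": 0,"rz": 0,"grip": -1},{"tx": -1,"ty": 83,"tz": 0,"rx": 0,"ry": 0,"rz": 0,"grip": -1},{"tx": -1,"ty": 111,"tz": -1,"rx": -0.001,"ry": 0,"rz": -0.001,"grip": -1},{"tx": -2,"ty": 139,"tz": -1,"rx": -0.001,"ry": 0,"rz": -0.002,"grip": -1}])

```text
time: 16.23
ee_pos: [0.6199, -0.0186, 0.1711]
eef_rot: [-0.005, 0.965, 0.001, 0.26]
contact_force: [0.8, -0.4, -1.3]
finger_gap: 0.306
grasp_force: 41.7
```

>>> play_rows(moves=[{"tx": 2,"ty": 0,"tz": 4,"rx": 0,"ry": 0,"rz": 0,"grip": -1},{"tx": 5,"ty": 0,"tz": 9,"rx": 0,"ry": 0,"rz": 0,"grip": -1},{"tx": 7.5,"ty": 0,"tz": 13,"rx": 0,"ry": 0,"rz": 0,"grip": -1},{"tx": 10,"ty": 0,"tz": 17.3,"rx": 0,"ry": 0,"rz": 0,"grip": -1},{"tx": 12.5,"ty": 0,"tz": 21.6,"rx": 0,"ry": 0,"rz": 0,"grip": -1}])

```text
time: 16.65
ee_pos: [0.6208, -0.0201, 0.1454]
eef_rot: [-0.005, 0.966, 0.001, 0.26]
contact_force: [-0.2, 0.1, -1.2]
finger_gap: 0.303
grasp_force: 41.7
```

>>> play_rows(moves=[{"tx": 1.5,"ty": 0,"tz": 2.6,"rx": 0,"ry": 0,"rz": 0,"grip": -1},{"tx": 3,"ty": 0,"tz": 5.2,"rx": 0,"ry": 0,"rz": 0,"grip": -1},{"tx": 4,"ty": 0,"tz": 7,"rx": 0,"ry": 0,"rz": 0,"grip": -1},{"tx": 5,"ty": 0,"tz": 8.7,"rx": 0,"ry": 0,"rz": 0,"grip": -1},{"tx": 5,"ty": 0,"tz": 8.7,"rx": 0,"ry": 0,"rz": 0,"grip": -1}])

```text
time: 17.07
ee_pos: [0.621, -0.0188, 0.1358]
eef_rot: [-0.006, 0.965, 0.001, 0.26]
contact_force: [-0.6, -0.1, -0.5]
finger_gap: 0.305
grasp_force: 41.7
```

>>> play_rows(moves=[{"tx": 0.2,"ty": 0,"tz": 0.4,"rx": 0,"ry": 0,"rz": 0,"grip": -1},{"tx": 0.5,"ty": 0,"tz": 0.8,"rx": 0,"ry": 0,"rz": 0,"grip": -1},{"tx": 0.7,"ty": 0,"tz": 1.3,"rx": 0,"ry": 0,"rz": 0,"grip": -1},{"tx": 0.7,"ty": 0,"tz": 1.3,"rx": 0,"ry": 0,"rz": 0,"grip": -1},{"tx": 0.7,"ty": 0,"tz": 1.3,"rx": 0,"ry": 0,"rz": 0,"grip": -1}])

```text
time: 17.48
ee_pos: [0.6213, -0.0187, 0.1349]
eef_rot: [-0.006, 0.965, 0.001, 0.261]
contact_force: [0.4, -0.1, -0.7]
finger_gap: 0.3
grasp_force: 41.7
```

>>> play_rows(moves=[{"tx": 0.3,"ty": 0,"tz": 0.5,"rx": 0,"ry": 0,"rz": 0,"grip": -1},{"tx": 0.6,"ty": 0,"tz": 1,"rx": 0,"ry": 0,"rz": 0,"grip": -1},{"tx": 0.8,"ty": 0,"tz": 1.4,"rx": 0,"ry": 0,"rz": 0,"grip": -1},{"tx": 0.8,"ty": 0,"tz": 1.4,"rx": 0,"ry": 0,"rz": 0,"grip": -1},{"tx": 0.8,"ty": 0,"tz": 1.4,"rx": 0,"ry": 0,"rz": 0,"grip": -1}])

```text
time: 17.9
ee_pos: [0.6212, -0.0187, 0.1331]
eef_rot: [-0.006, 0.965, 0.001, 0.261]
contact_force: [-0.0, -0.1, -1.6]
finger_gap: 0.305
grasp_force: 41.7
```

>>> play_rows(moves=[{"tx": 0.3,"ty": 0,"tz": 0.5,"rx": 0,"ry": 0,"rz": 0,"grip": -1},{"tx": 0.6,"ty": 0,"tz": 1,"rx": 0,"ry": 0,"rz": 0,"grip": -1},{"tx": 0.6,"ty": 0,"tz": 1,"rx": 0,"ry": 0,"rz": 0,"grip": -1},{"tx": 0.6,"ty": 0,"tz": 1,"rx": 0,"ry": 0,"rz": 0,"grip": -1},{"tx": 0.6,"ty": 0,"tz": 1,"rx": 0,"ry": 0,"rz": 0,"grip": -1}])

```text
time: 18.32
ee_pos: [0.6214, -0.0187, 0.1321]
eef_rot: [-0.006, 0.965, 0.001, 0.261]
contact_force: [-0.3, -0.5, -1.1]
finger_gap: 0.302
grasp_force: 41.9
```

>>> play_rows(moves=[{"tx": 0.3,"ty": 0,"tz": 0.5,"rx": 0,"ry": 0,"rz": 0,"grip": -1},{"tx": 0.6,"ty": 0,"tz": 1,"rx": 0,"ry": 0,"rz": 0,"grip": -1},{"tx": 0.6,"ty": 0,"tz": 1,"rx": 0,"ry": 0,"rz": 0,"grip": -1},{"tx": 0.6,"ty": 0,"tz": 1,"rx": 0,"ry": 0,"rz": 0,"grip": -1},{"tx": 0.6,"ty": 0,"tz": 1,"rx": 0,"ry": 0,"rz": 0,"grip": -1}])

```text
time: 18.73
ee_pos: [0.6222, -0.0187, 0.132]
eef_rot: [-0.006, 0.965, 0.001, 0.262]
contact_force: [-1.0, 0.6, 5.7]
finger_gap: 0.303
grasp_force: 42.5
```

>>> play_rows(moves=[{"tx": 0,"ty": 0,"tz": 0,"rx": 0,"ry": 0,"rz": 0,"grip": -0.3},{"tx": 0,"ty": 0,"tz": 0,"rx": 0,"ry": 0,"rz": 0,"grip": -0.15},{"tx": 0,"ty": 0,"tz": 0,"rx": 0,"ry": 0,"rz": 0,"grip": 0},{"tx": 0,"ty": 0,"tz": 0,"rx": 0,"ry": 0,"rz": 0,"grip": 0.15},{"tx": 0,"ty": 0,"tz": 0,"rx": 0,"ry": 0,"rz": 0,"grip": 0.2}])

```text
time: 19.15
ee_pos: [0.6204, -0.0186, 0.1299]
eef_rot: [-0.006, 0.966, 0.001, 0.26]
contact_force: [-0.7, 0.5, -0.4]
finger_gap: 0.6
grasp_force: 0.0
```

>>> play_rows(moves=[{"tx": 0,"ty": 0,"tz": 0,"rx": 0,"ry": 0,"rz": 0,"grip": 0.2},{"tx": 0,"ty": 0,"tz": 0,"rx": 0,"ry": 0,"rz": 0,"grip": 0.2},{"tx": 0,"ty": 0,"tz": 0,"rx": 0,"ry": 0,"rz": 0,"grip": 0.2},{"tx": 0,"ty": 0,"tz": 0,"rx": 0,"ry": 0,"rz": 0,"grip": 0.2},{"tx": 0,"ty": 0,"tz": 0,"rx": 0,"ry": 0,"rz": 0,"grip": 0.2}])

```text
time: 19.57
ee_pos: [0.6212, -0.0187, 0.1308]
eef_rot: [-0.006, 0.965, 0.001, 0.261]
contact_force: [0.2, 0.3, -0.4]
finger_gap: 0.6
grasp_force: 0.0
```

Run:
```python
from h import *
p,r,s=cur();hold=p-r.apply([0,0,1])*env.hold_point_z;print(p,s["contact_force"],s["finger_gap"])
im=imaging.snapshot("side")
x=proj("side",hold-[0,0,.025])[0].astype(int);print(x,[(a,c.round(1).tolist(),b.tolist()) for a,c,b in blob(im,(120,60,20),(155,255,200),(x[0]-25,x[1]-25,x[0]+25,x[1]+25))])
```

```text
[ 0.6212069  -0.01869214  0.13081889] [ 0.1625549   0.33000224 -0.3659877 ] 0.599979738426688
[219 179] [(np.int32(125), [219.0, 181.7], [214, 171, 11, 20])]
```

>>> play_rows(moves=[{"tx": 0,"ty": 0,"tz": -8,"rx": 0,"ry": 0,"rz": 0,"grip": 0.2},{"tx": 0,"ty": 0,"tz": -25,"rx": 0,"ry": 0,"rz": 0,"grip": 0.2},{"tx": 0,"ty": 0,"tz": -50,"rx": 0,"ry": 0,"rz": 0,"grip": 0.2},{"tx": 0,"ty": 0,"tz": -80,"rx": 0,"ry": 0,"rz": 0,"grip": 0.2},{"tx": 0,"ty": 0,"tz": -115,"rx": 0,"ry": 0,"rz": 0,"grip": 0.2}])

```text
time: 20.03
ee_pos: [0.5616, -0.0191, 0.2301]
eef_rot: [-0.006, 0.966, 0.002, 0.259]
contact_force: [0.5, -0.7, 0.2]
finger_gap: 0.605
grasp_force: 0.0
```

>>> play_rows(moves=[{"tx": 15,"ty": 0,"tz": -20,"rx": 0,"ry": 0,"rz": 0,"grip": 0.2},{"tx": 35,"ty": 0,"tz": -35,"rx": 0,"ry": 0,"rz": 0,"grip": 0.2},{"tx": 60,"ty": 0,"tz": -50,"rx": 0,"ry": 0,"rz": 0,"grip": 0.2},{"tx": 60,"ty": 0,"tz": -50,"rx": 0,"ry": 0,"rz": 0,"grip": 0.2},{"tx": 60,"ty": 0,"tz": -50,"rx": 0,"ry": 0,"rz": 0,"grip": 0.2}])

```text
time: 20.45
ee_pos: [0.4853, -0.0203, 0.2439]
eef_rot: [-0.006, 0.965, 0.001, 0.261]
contact_force: [0.5, -0.3, -0.3]
finger_gap: 0.604
grasp_force: 0.0
```

Run:
```python
from sil import *
p,r,s=cur();print(p,s["contact_force"],s["q"].round(2))
im=imaging.snapshot("side");tp=imaging.snapshot("top")
print([(a,c.round(1).tolist(),b.tolist()) for a,c,b in blob(im,(120,60,20),(155,255,200),(190,145,250,215))])
c=place(RK,[-.044,0,.093])[0];print("pred base,body mid,top",proj("side",[c,c+[0,0,.031],c+[0,0,.1]]).round(1).tolist())
h=cv2.cvtColor(im[130:200,195:245],cv2.COLOR_RGB2GRAY);m=(h<32).astype(np.uint8);n,l,st,ce=cv2.connectedComponentsWithStats(m)
print("dark",[(st[i].tolist(),(ce[i]+[195,130]).round(1).tolist()) for i in range(1,n) if st[i,4]>8])
b=place(RK,[0,0,.088])[0];print(silfit(im,[b[0],b[1],RK[2],.088]))
for t in("violet_bottle","bracket","bracket_tray","red_bottle","cup","petri"): print(t,[(np.round(d["point"],1).tolist(),round(d["confidence"],2)) for d in imaging.pinpoint(t,"side")][:3])
```

```text
[ 0.48534224 -0.02033083  0.24389614] [ 0.45396057 -0.26760765 -0.25019756] [-0.27 -0.28 -0.68  0.66  0.14 -0.25]
[(np.int32(166), [219.4, 179.5], [213, 170, 12, 20]), (np.int32(2), [208.5, 194.5], [208, 194, 2, 2]), (np.int32(1), [200.0, 188.0], [200, 188, 1, 1])]
pred base,body mid,top [[219.2, 186.9], [218.7, 178.4], [217.5, 158.5]]
dark [([20, 29, 7, 14, 70], [217.9, 166.6]), ([21, 45, 9, 15, 87], [220.6, 183.0]), ([2, 48, 13, 22, 203], [203.2, 189.4])]
(array([-0.00318107, -0.00019057]), np.float64(16099.0), 16328.0)
violet_bottle [([296.5, 267.7], 0.53), ([217.2, 185.6], 0.5)]
bracket [([232.7, 177.5], 0.7), ([231.4, 162.8], 0.39)]
bracket_tray [([220.1, 185.6], 0.95)]
red_bottle [([295.9, 337.7], 0.91), ([235.5, 184.3], 0.28)]
cup [([338.2, 269.6], 0.76), ([232.1, 181.2], 0.29)]
petri [([334.2, 293.4], 0.83), ([209.7, 101.7], 0.48)]
```

```bash
python3 -c "
from workcell import order
print(order.finish_job())"
```

```text
the job is handed in; nothing more can be done
None
```

The job is handed in: the shelf hangs in the green-marked slots, pressed down until it bottomed. The violet bottle stands upright mid-tray, and the red bottle, cup and dish are where they were, as checked by image measurements just before hand-in, at about 20.5 s of the 67 s allowed.

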